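Make up a casting flask for the tall wax tree on the vacuum table

ROBOT

A 7-joint arm with a two-finger parallel gripper is mounted at the origin on a cart in front of the work surface, level with it; the furniture and walls round the work are solid. World frame = base frame: x ahead of the robot, y to its left, z up, the work surface at z = 0. Lengths are in m, angles in rad, forces in N, time in s.
With the tool pointing down it reaches from about 0.425 to 0.8 m from the base axis. Payload 8.3 kg.
Tool frame: the origin (TCP) lies on the centre line of the jaws, within the pads' length; the fingertips stand tip_reach ahead of it and the grasp point (between the pads) lies 3 mm ahead of it (tip_reach is the distance from the TCP to the fingertips, in m); z points along the fingers, y is the direction in which the jaws open and shut (so a half turn about z gives the same grasp; the last joint's range is limited). The gripper opens to 85 mm and grips with 20 to 120 N. Pads are 22 mm wide; open, the fingers measure 114 mm over their backs; the gripper's body (76 mm by 85 mm) begins 54 mm behind the grasp point. The pads swing forward as they close: fully open they stand 13 mm farther back than shut.
Start: joints at [1.091, 0.383, 0.016, 1.37, -0.006, 1.388, -0.046], TCP at [0.253, -0.571, 0.253] pointing down, gripper open.
Joint ranges: [-2.95, 2.95], [-0.25, 2.06], [-1.52, 1.56], [0.18, 2.33], [-1.44, 4.58], [0.02, 2.06], [-3.01, 3.01]. Speed limits (rad/s): [2.39, 2.39, 3.01, 3.01, 3.14, 3.14, 3.14].

INTERFACE

Orientations are given as a unit quaternion [x, y, z, w].
In Python, from workcell import get_state, grab_frame, get_calibration, finish_job, tip_reach gives the robot as it stands.
- The arm moves only by the tool carry_out, never from a script. Its argument "increments" is a list of rows, each a list of 5 numbers: the closure, from 0 (fully open) to 1 (shut), then the shift along the tool's x, y, z in mm, then the turn about the tool's z in degrees. A call has 1 to 10 rows; each row shifts and turns the commanded pose from where the row before left it, along the tool's axes as they then stand; what a row does not reach is not made up. A row lasts 1/12 s, in which the tool goes at most 41.7 mm and 7.16 degrees, less where a joint would pass 70% of its speed; a pose out of reach is approached as far as the arm can. A call with a gripper value outside its range is refused whole. The fingers move at their own pace and stop on an object; the grip force is fixed at half the most. Time passes only in rows, so rows that do not move let the fingers close. It gives the time, the measured TCP pose, the force and the opening at its end, in the units of the state.
- get_state(): the state, without advancing time (a new reading comes with each control period).
- grab_frame(name): name is "scene" or "top"; returns (picture, depth): 400x640x3 uint8, red, green, blue; 400x640 float32, m along the optical axis (not along the pixel's ray), 0 where there is no reading.
- get_calibration(name): a dict with "fx", "fy", "cx", "cy" (pixels), "view" (4x4, takes a point from world to camera coordinates). Camera axes: x right, y down, z forward; pixel columns grow to the right and rows downward; lengths in m; the calibration is good to about 2 mm. A picture is of the moment at which its call begins. get_calibration takes no time and is no camera call.
- finish_job(): hands the job in, once; it reports no verdict.
The state is a dict: "time": time; "qpos": joint angles; "dq": joint speeds; "tau": joint torques, N m; "ee_pos": TCP position; "eef_rot": TCP orientation; "force": force on the tool from outside, world axes, zero at the start; "torque": the same for the moment, N m; "grip_width": finger opening in m.
Only numpy, scipy, OpenCV 4.12 (cv2) and the standard library are available. Lean on these libraries where they do the work, as an engineer would, in place of code of your own. Each camera call takes 0.05 s, during which the arm holds its last target.

TASK

Make up the casting flask for the tall green wax tree on the round mat of the vacuum table. First set the red rubber sprue base down in the middle of the mat, then plant the tall tree upright in the hole of its dome until its button rests on the dome, then lower the tall steel flask over the tree until it stands in the groove of the base, and last seat the blue rubber collar, skirt down, fully home on top of the flask. Leave the short pink tree and the short flask where they are, and let go of everything.

Things in the scene. Friction and masses are not known exactly. Their poses are not given: they have to be found in the camera images.
- sprue_base: Red rubber sprue base, a shallow round cup on the worktop: 66 mm across, 22 mm high at the rim, dome in the middle 28 mm high; 140 g. Origin: centre of its underside, z up; any yaw. Groove: floor 8 mm above the underside, 58 mm across there, widening to 63 at the rim. Hole in the dome's flat top (26 mm across): 12 mm across, 16 mm deep. Pick by the outside.
- tall_tree: Tall green wax tree, 84 mm long, 35 g, upright in a hole of the stand. Origin: foot of its spigot, z up the trunk. From the foot: spigot 9 mm thick, 14 long, end tapered; at 14 a flat button 20 mm across (rests on the stand, later on the dome's top); rings out to 18 mm from the axis from 17 to 58; bare trunk 9 mm thick from 58 to 84: pick it there.
- short_tree: Short pink wax tree, 50 mm long, same spigot, button and rings (out to 18 mm from the axis), in the stand's other hole. It stays. Origin: foot of its spigot, z up.
- tree_stand: Wooden block, fixed, 68 x 108 mm at the foot, 60 x 100 above, 30 mm high. Two holes 13 mm across, 18 mm deep, 28 mm either side of its middle along its own y, hold the two trees; which in which varies. Origin: centre of the underside, z up, y along its length.
- tall_flask: Tall bright steel flask: tube open at both ends, 54 mm outside, 49 inside, 98 mm high, 240 g, upright on the worktop. Origin: centre of its lower end, z up; any yaw. Pick by the outside near the top.
- short_flask: Short dark steel flask: the same tube but 62 mm high, too short for the tall tree. It stays. Origin: centre of its lower end, z up.
- collar: Blue rubber collar: open sleeve 40 mm high, 70 g, standing skirt down. Skirt (lowest 10 mm) 66 mm outside, inside 58 widening to 63 at its mouth, slips over the flask's top; above it 62 mm outside, 49 inside: that ledge, 10 mm above the lower end, rests on the flask's upper edge. Origin: centre of its lower end, z up; any yaw. Pick by the outside of the upper part.
- vacuum_table: Vacuum investing table, fixed: grey-blue cabinet 170 x 146 mm with an aluminium platform; gauge, switch and valve on its front face (its own -x), below the platform. Origin: centre of the underside, z up.
- mat_centre (a point): Centre of the upper face of the round black rubber mat, 110 mm across, on the vacuum table; 54 mm above the worktop, z up. Nothing on the table stands higher than the mat.
- magnifier_lamp: Cream magnifier lamp, fixed, takes no part; keep clear of it. Its long head hangs 84 to 190 mm above the worktop, always over x 0.51 to 0.75, y -0.10 to 0.05 m; its arm and post, behind that, reach 0.29 m high. Origin: at its foot.
Not all that is in view belongs to the job. There is more than one size of the sprue_base; the one meant has the size given above.

How it is judged:
By the outcome, as a careful person would: the job done as asked, in the order asked, and still so for the second after the job is handed in, with the robot touching nothing.
It also fails if it takes over 141 s, if anything falls off the work surface, if the arm or the gripper's body presses on something with over 40 N, if the wrist force passes 120 N, or if a joint passes its speed limit or range.

## Working session

There is one attempt and no reset: what is moved stays moved. The work goes in short steps, Python scripts to look and compute and a tool call to move; the robot and the scene stay as the last step left them, time stands still between calls to the robot, and variables do not carry over. Pictures are saved under pics/ and viewed, and the job is handed in when it is done.

Besides the shell and the picture viewer there is one more tool, called after "Request:" by a JSON object that holds its "api" and its "payload", one argument or row to a line. carry_out: Moves the arm, as the interface text tells. Its arguments: {"type":"object","properties":{"increments":{"type":"array"}},"required":["increments"]}

```bash
ls; mkdir -p pics; cat > h.py <<'E'
import numpy as np,cv2
from workcell import *
E
python3 - <<'E'
from h import *
s=get_state();print(s);print(tip_reach if not callable(tip_reach) else tip_reach())
for n in ("scene","top"):
    p,d=grab_frame(n);cv2.imwrite(f"pics/{n}0.png",p[:,:,::-1]);np.savez(f"{n}0.npz",p=p,d=d);print(n,get_calibration(n))
E
```

```text
pics
{'time': 0.0, 'qpos': array([ 1.09110353,  0.38424268,  0.01637476,  1.37120722, -0.00630124,
        1.38819445, -0.04650772]), 'dq': array([ 3.59989251e-05, -6.27153051e-04, -1.86608344e-04,  8.57177110e-04,
       -6.18057777e-04, -1.48185573e-03, -1.47493652e-03]), 'tau': array([-3.45738772e-05, -6.27599931e+01,  8.44323747e-01, -3.71827662e+01,
        1.65011996e-02,  1.42020907e-02,  1.09119020e-05]), 'ee_pos': array([ 0.25285664, -0.57104159,  0.25225199]), 'eef_rot': array([ 9.78357790e-01,  2.06917936e-01, -2.25181787e-04, -9.75534284e-04]), 'force': array([-0.21760463,  0.58185637, -0.35164612]), 'torque': array([-0.05732081, -0.01192449, -0.00817822]), 'grip_width': 0.0851574245506036}
0.022
scene {'fx': 362.91650928772106, 'fy': 362.91650928772106, 'cx': 327.2812102780053, 'cy': 200.2128064378759, 'view': array([[-0.54603838, -0.83756265,  0.01819039,  0.35511082],
       [-0.66575546,  0.42064588, -0.61630083,  0.35050899],
       [ 0.50853884, -0.34863426, -0.7873007 ,  1.02307797],
       [ 0.        ,  0.        ,  0.        ,  1.        ]])}
top {'fx': 423.4424107738946, 'fy': 423.4424107738946, 'cx': 318.2865475688532, 'cy': 194.91575168250347, 'view': array([[ 0.28537586, -0.95838486, -0.00768679, -0.10431895],
       [-0.89644569, -0.26407806, -0.35587626,  0.5218294 ],
       [ 0.3390365 ,  0.10844928, -0.93450147,  1.61603335],
       [ 0.        ,  0.        ,  0.        ,  1.        ]])}
```

View pics/scene0.png

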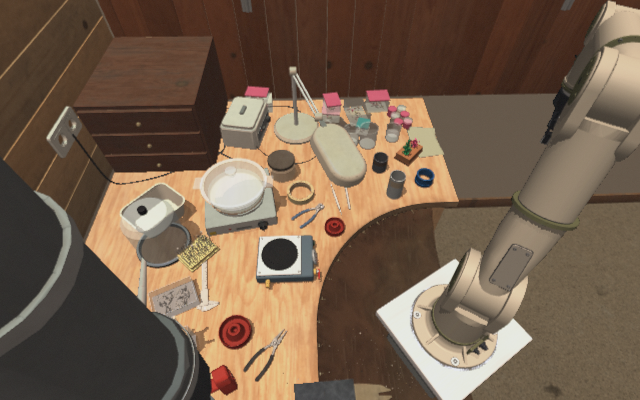

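View pics/top0.png

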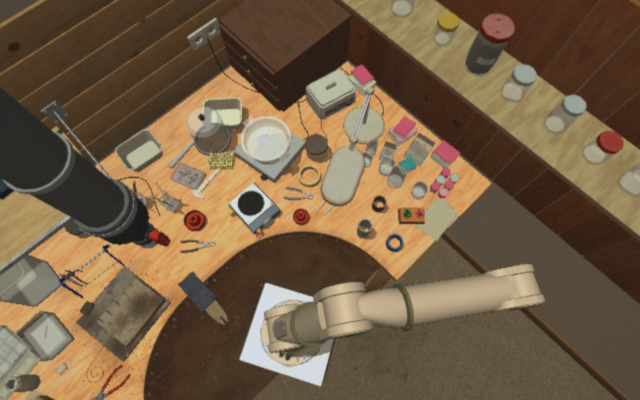

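The scene view shows two red bases at (335,227) and (235,332), the mat at (280,254), and the tall flask at (397,184). The collar is at (425,177), the stand with trees at (409,152) and the short dark flask at (380,162). In the top view they are at (301,216), (195,220), (251,203), (364,228), (394,243), (411,215) and (379,203).

```bash
cat >> h.py <<'E'
C={n:get_calibration(n) for n in("scene","top")}
def cloud(n,d):
    c=C[n];v,u=np.mgrid[0:400,0:640]
    P=np.stack([(u-c["cx"])/c["fx"]*d,(v-c["cy"])/c["fy"]*d,d],-1)
    V=c["view"];return (P-V[:3,3])@V[:3,:3]
def ray(n,u,v):
    c=C[n];V=c["view"];R=V[:3,:3];o=-R.T@V[:3,3]
    d=R.T@np.array([(u-c["cx"])/c["fx"],(v-c["cy"])/c["fy"],1]);return o,d
def onz(n,u,v,z):
    o,d=ray(n,u,v);return o+d*(z-o[2])/d[2]
def proj(n,p):
    c=C[n];q=c["view"][:3,:3]@np.asarray(p)+c["view"][:3,3];return q[0]/q[2]*c["fx"]+c["cx"],q[1]/q[2]*c["fy"]+c["cy"]
def tri(ua,ub):
    oa,da=ray("scene",*ua);ob,db=ray("top",*ub)
    t=np.linalg.lstsq(np.stack([da,-db],1),ob-oa,rcond=None)[0]
    a=oa+da*t[0];b=ob+db*t[1];return (a+b)/2,np.linalg.norm(a-b)
E
python3 - <<'E'
from h import *
for n,b in (("scene",[(290,200,90,100),(355,130,100,75)]),("top",[(225,175,100,65),(345,180,100,75)])):
    z=np.load(n+"0.npz");X=cloud(n,z["d"])
    im=z["p"][:,:,::-1]
    out=[cv2.resize(im[y:y+h,x:x+w],(800,600*1 if 0 else int(800*h/w)),interpolation=cv2.INTER_CUBIC) for x,y,w,h in b]
    for i,o in enumerate(out): cv2.imwrite(f"pics/c_{n}{i}.png",o[:600])
    for nm,uv in dict(scene=dict(b1=(335,227),b2=(235,332),mat=(280,254),flask=(397,184),coll=(425,177),table=(300,350)),top=dict(b1=(301,216),b2=(195,220),mat=(251,203),flask=(364,228),sf=(379,203)))[n].items(): print(n,nm,X[uv[1],uv[0]].round(3),z["d"][uv[1],uv[0]])
E
```

```text
scene b1 [0.439 0.108 0.026] 1.1876833
scene b2 [0.307 0.524 0.013] 0.98626477
scene mat [0.434 0.313 0.05 ] 1.0956028
scene flask [ 0.442 -0.145  0.082] 1.2337971
scene coll [ 0.459 -0.315 -0.   ] 1.366241
scene table [ 0.175  0.397 -0.001] 0.97430724
top b1 [0.449 0.1   0.015] 1.765008
top b2 [0.302 0.509 0.037] 1.7389884
top mat [0.432 0.308 0.056] 1.743148
top flask [ 0.478 -0.165 -0.004] 1.7637364
top sf [ 0.601 -0.198  0.003] 1.7953218
```

```bash
python3 - <<'E'
from h import *
# combined crop sheets
a=[]
for n,b in (("scene",[(310,205,50,45),(210,310,50,45),(380,140,60,54)]),("top",[(280,195,40,36),(175,202,40,36),(350,190,80,72)])):
    im=np.load(n+"0.npz")["p"][:,:,::-1]
    a.append(np.hstack([cv2.resize(im[y:y+h,x:x+w],(266,240),interpolation=cv2.INTER_CUBIC) for x,y,w,h in b]))
cv2.imwrite("pics/sheet.png",np.vstack(a))
E
```

```text
(no output)
```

View pics/sheet.png

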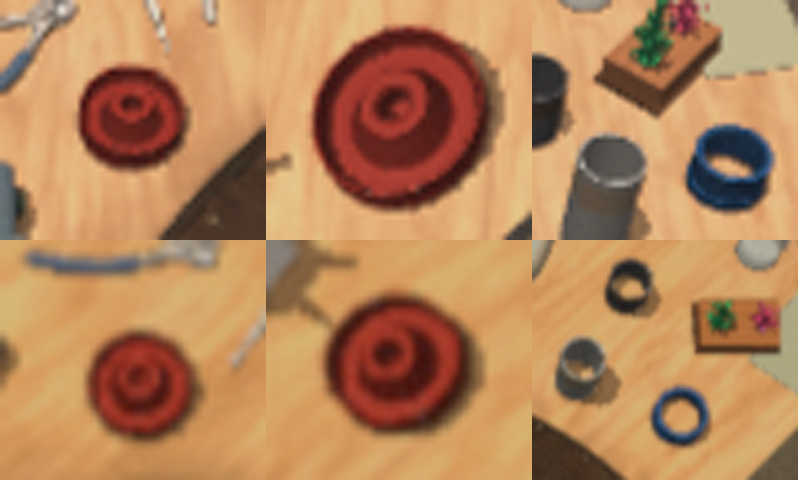

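View pics/c_scene1.png

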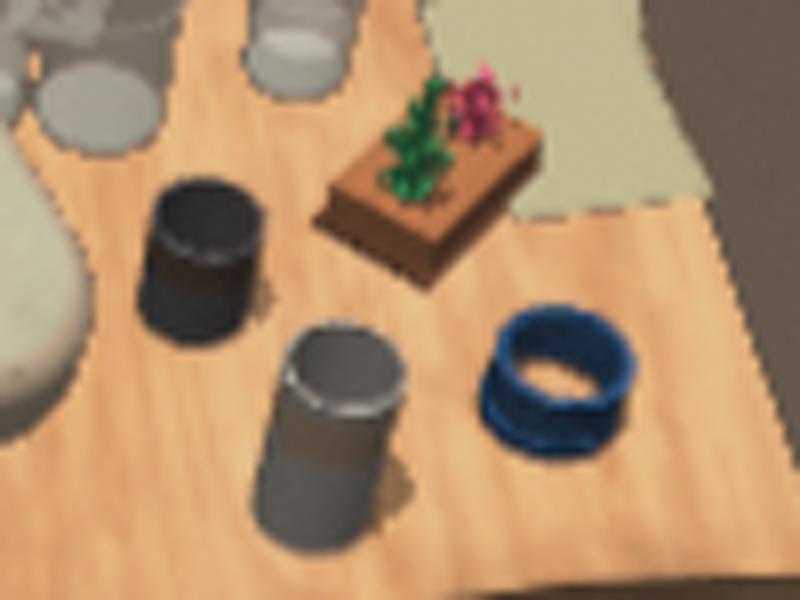

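Candidates for the base are scene (335,227), the smaller, and (235,332), the larger. I'll measure their sizes along with everything else.

```bash
python3 - <<'E'
from h import *
def circ(P):
    A=np.c_[2*P[:,:2],np.ones(len(P))];s=np.linalg.lstsq(A,(P[:,:2]**2).sum(1),rcond=None)[0]
    return s[:2].round(4),round(2*np.sqrt(s[2]+s[:2]@s[:2]),4)
M={}
for n in("scene","top"):
    z=np.load(n+"0.npz");X=cloud(n,z["d"]);im=z["p"]
    hsv=cv2.cvtColor(im,cv2.COLOR_RGB2HSV);H,S,V=[hsv[...,i].astype(int) for i in range(3)]
    red=((H<6)|(H>174))&(S>140);blue=(abs(H-108)<10)&(S>130);green=(abs(H-72)<18)&(S>100);
    pink=(H>160)&(H<176)&(S>100)
    def box(c,r):
        m=np.zeros(H.shape,bool);m[c[1]-r:c[1]+r,c[0]-r:c[0]+r]=1;return m
    L=dict(scene=dict(b1=(335,227),b2=(235,332),coll=(425,177),tree=(409,149)),top=dict(b1=(301,216),b2=(195,220),coll=(394,243),tree=(411,215)))[n]
    for nm,mk,h in(("b1",red,.022),("b2",red,None),("coll",blue,.040),("tree",green,None)):
        m=(mk&box(L[nm],24)).astype(np.uint8)
        k,lab,st,ce=cv2.connectedComponentsWithStats(m);i=1+st[1:,4].argmax();mm=lab==i
        P=X[mm];print(n,nm,"px",ce[i].round(1),"area",st[i,4],"z",np.percentile(P[:,2],[2,50,90,98]).round(3))
        c=cv2.findContours(mm.astype(np.uint8),0,1)[0];c=max(c,key=len)[:,0]
        if h or nm=="b2":
            for hh in ([h] if h else [.022,.028,.03,.035]):
                q=np.array([onz(n,u,v,hh) for u,v in c]);print("  contour on z",hh,circ(q), np.ptp(q[:,:2],0).round(3))
            zt=np.percentile(P[:,2],95)
            T=P[P[:,2]>(h or zt)-.006];print("  top pts",len(T),T.mean(0).round(4),(T.min(0)+T.max(0)).round(4)/2,np.ptp(T,0).round(4))
        else:
            v,u=np.nonzero(mm)
            for lo in (.03,.05,.07,.075,.08,.09):
                T=P[(P[:,2]>lo)&(P[:,2]<lo+.012)];
                if len(T):print("  z>",lo,len(T),T.mean(0).round(4),T.min(0).round(3),T.max(0).round(3))
# z-slices from cloud for flasks, mat, stand
for n in("scene","top"):
    X=cloud(n,np.load(n+"0.npz")["d"])
    for nm,c,r,zs in(("tflask",(.445,-.15),.055,((.08,.105),(.09,.1))),("sflask",(.59,-.21),.06,((.05,.07),)),("mat",(.434,.31),.12,((.04,.06),)),("coll",(.46,-.3),.06,((.03,.045),)),("stand",(.57,-.34),.1,((.024,.036),))):
        for a,b in zs:
            m=(np.hypot(X[...,0]-c[0],X[...,1]-c[1])<r)&(X[...,2]>a)&(X[...,2]<b);T=X[m]
            if len(T): print(n,nm,a,len(T),"mid",((T.min(0)+T.max(0))/2).round(4),"ext",np.ptp(T,0).round(3),"z50",np.median(T[:,2]).round(4))
E
```

```text
scene b1 px [334.1 226.4] area 283 z [0.004 0.014 0.026 0.029]
  contour on z 0.022 (array([0.4451, 0.1074]), np.float64(0.0656)) [0.07  0.067]
  top pts 118 [0.4372 0.1143 0.039 ] [0.194   0.28965 0.51555] [0.574 0.434 0.999]
scene b2 px [234.8 331.5] area 839 z [0.006 0.015 0.033 0.037]
  contour on z 0.022 (array([0.3061, 0.5228]), np.float64(0.0853)) [0.09  0.083]
  contour on z 0.028 (array([0.3037, 0.5227]), np.float64(0.0848)) [0.089 0.083]
  contour on z 0.03 (array([0.3029, 0.5226]), np.float64(0.0846)) [0.089 0.083]
  contour on z 0.035 (array([0.3009, 0.5225]), np.float64(0.0842)) [0.089 0.082]
  top pts 136 [0.2908 0.5214 0.0698] [0.127  0.5239 0.5222] [0.4401 0.0802 0.9857]
scene coll px [423.6 177.5] area 194 z [0.008 0.027 0.039 0.04 ]
  contour on z 0.04 (array([ 0.4395, -0.2777]), np.float64(0.0743)) [0.074 0.081]
  top pts 63 [ 0.449  -0.2897  0.0375] [ 0.4473  -0.29195  0.038  ] [0.0607 0.0605 0.0079]
scene tree px [406.4 149.1] area 43 z [0.028 0.057 0.076 0.086]
  z> 0.03 10 [ 0.5707 -0.3067  0.0366] [ 0.564 -0.32   0.033] [ 0.579 -0.301  0.041]
  z> 0.05 9 [ 0.5
[... 2126 characters left out ...]
 [0.226 0.206 0.019] z50 0.0501
scene coll 0.03 115 mid [ 0.4478 -0.2951  0.0371] ext [0.066 0.067 0.013] z50 0.037
scene stand 0.024 215 mid [ 0.5708 -0.3371  0.0301] ext [0.196 0.109 0.012] z50 0.0294
top tflask 0.08 60 mid [ 0.4601 -0.1641  0.0914] ext [0.055 0.053 0.022] z50 0.0926
top tflask 0.09 32 mid [ 0.4601 -0.1644  0.0951] ext [0.055 0.052 0.01 ] z50 0.0948
top sflask 0.05 48 mid [ 0.5867 -0.1963  0.0588] ext [0.058 0.053 0.017] z50 0.059
top mat 0.04 1192 mid [0.4252 0.298  0.05  ] ext [0.202 0.212 0.02 ] z50 0.0506
top coll 0.03 80 mid [ 0.4478 -0.2956  0.0379] ext [0.063 0.061 0.014] z50 0.0394
top stand 0.024 241 mid [ 0.6065 -0.3397  0.03  ] ext [0.125 0.108 0.012] z50 0.0308
```

```bash
python3 - <<'E'
from h import *
import workcell
print(type(workcell.tip_reach))
for n in("scene","top"):
    z=np.load(n+"0.npz");X=cloud(n,z["d"])
    m=(np.hypot(X[...,0]-.253,X[...,1]+.571)<.12)&(X[...,2]>.15)&(X[...,2]<.36);T=X[m]
    print(n,len(T)); 
    if len(T): o=T[T[:,2].argsort()[:12]];print(o.round(3))
    # obstacles high around the work
    for a,b,c,d in((.2,.75,-.5,.5),):
        m=(X[...,0]>a)&(X[...,0]<b)&(X[...,1]>c)&(X[...,1]<d)&(X[...,2]>.12)&(z["d"]>0);T=X[m]
        v,u=np.nonzero(m);
        for t in np.unique((T[:,:2]/.05).round().astype(int),axis=0):
            k=((T[:,:2]/.05).round().astype(int)==t).all(1);print(t*.05,T[k,2].min().round(2),T[k,2].max().round(2),k.sum())
    # mat by darkness
    g=cv2.cvtColor(z["p"],cv2.COLOR_RGB2GRAY);m=((g<45)&(np.hypot(X[...,0]-.434,X[...,1]-.31)<.085)).astype(np.uint8)
    k,l,s,c=cv2.connectedComponentsWithStats(m);i=1+s[1:,4].argmax()
    cc=max(cv2.findContours((l==i).astype(np.uint8),0,1)[0],key=len)[:,0]
    (ex,ey),ax,an=cv2.fitEllipse(cc.astype(np.float32));q=np.array([onz(n,*p,.054) for p in cc])[:,:2]
    A=np.c_[2*q,np.ones(len(q))];f=np.linalg.lstsq(A,(q**2).sum(1),rcond=None)[0]
    print(n,"mat",s[i],(ex,ey),onz(n,ex,ey,.054).round(4),f[:2].round(4),2*np.sqrt(f[2]+f[:2]@f[:2]),"z",np.median(X[l==i][:,2]))
    np.save(n+"mat.npy",[ex,ey])
print(tri(np.load("scenemat.npy"),np.load("topmat.npy")))
E
```

```text
<class 'float'>
scene 267
[[ 0.231 -0.531  0.242]
 [ 0.239 -0.526  0.243]
 [ 0.237 -0.528  0.243]
 [ 0.243 -0.525  0.244]
 [ 0.278 -0.606  0.247]
 [ 0.24  -0.524  0.247]
 [ 0.227 -0.526  0.247]
 [ 0.281 -0.609  0.248]
 [ 0.225 -0.528  0.248]
 [ 0.233 -0.524  0.248]
 [ 0.231 -0.526  0.249]
 [ 0.242 -0.524  0.25 ]]
[ 0.2 -0.5] 0.3 0.66 32
[ 0.2  -0.45] 0.64 0.66 87
[ 0.2 -0.4] 0.6 0.66 138
[ 0.2  -0.35] 0.61 0.65 20
[ 0.25 -0.5 ] 0.29 0.65 218
[ 0.25 -0.45] 0.58 0.65 161
[ 0.25 -0.4 ] 0.61 0.64 17
[ 0.5  -0.05] 0.12 0.14 68
[0.5 0. ] 0.12 0.14 121
[0.5  0.05] 0.12 0.14 12
[ 0.55 -0.1 ] 0.13 0.15 19
[ 0.55 -0.05] 0.12 0.15 180
[0.55 0.  ] 0.14 0.16 190
[0.55 0.05] 0.12 0.16 162
[ 0.6 -0.1] 0.14 0.16 34
[ 0.6  -0.05] 0.15 0.17 184
[0.6 0. ] 0.15 0.17 186
[0.6  0.05] 0.12 0.17 163
[0.6  0.25] 0.13 0.14 37
[0.6 0.3] 0.13 0.16 168
[0.6  0.35] 0.13 0.16 202
[0.6 0.4] 0.12 0.14 47
[ 0.65 -0.1 ] 0.16 0.17 49
[ 0.65 -0.05] 0.16 0.18 174
[0.65 0.  ] 0.16 0.18 181
[0.65 0.05] 0.13 0.18 144
[0.65 0.2 ] 0.13 0.14 23
[0.65 0.25] 0.13 0.16 206
[0.65 0.3 ] 0.14 0.17 240
[0.65 0.35] 0.14 0.17 268
[0.65
[... 1674 characters left out ...]
] 0.14 0.18 15
[0.7 0.2] 0.13 0.14 6
[0.7  0.25] 0.13 0.17 149
[0.7 0.3] 0.16 0.2 153
[0.7  0.35] 0.16 0.2 109
[0.7 0.4] 0.13 0.17 105
[0.7  0.45] 0.13 0.14 16
[ 0.75 -0.5 ] 0.62 0.63 65
[ 0.75 -0.45] 0.62 0.64 129
[ 0.75 -0.4 ] 0.61 0.64 152
[ 0.75 -0.35] 0.61 0.63 61
[ 0.75 -0.05] 0.17 0.22 43
[0.75 0.  ] 0.18 0.21 16
[0.75 0.2 ] 0.14 0.14 1
[0.75 0.25] 0.13 0.16 59
[0.75 0.3 ] 0.16 0.17 55
[0.75 0.35] 0.15 0.17 55
[0.75 0.4 ] 0.13 0.17 45
[0.75 0.45] 0.13 0.14 17
top mat [239 192  24  22 403] (250.3336639404297, 202.91282653808594) [0.4321 0.3117 0.054 ] [0.4325 0.3119] 0.09275862171135017 z 0.0542210069725505
(array([0.43547273, 0.31426851, 0.04843662]), np.float64(0.003822016994987326))
```

```bash
cat >> h.py <<'E'
from scipy.spatial.transform import Rotation as Rn
def plan(x,y,z,step=35,frm=None):
    s=get_state();R=Rn.from_quat(s["eef_rot"]).as_matrix();p=s["ee_pos"] if frm is None else np.array(frm)
    d=R.T@(np.array([x,y,z])-p)*1000;n=max(1,int(np.ceil(np.linalg.norm(d)/step)))
    print("t %.2f"%s["time"],"pos",s["ee_pos"].round(4),"yaw %.1f"%np.degrees(np.arctan2(R[1,0],R[0,0])),"tilt",R[2,:2].round(4),"w %.4f"%s["grip_width"],"F",s["force"].round(1),"j7 %.2f"%s["qpos"][6])
    print("  total",d.round(1),"rows",n,"each",(d/n).round(1))
E
python3 -c "
from h import *
plan(.45,-.3,.30);plan(.446,.104,.30,frm=(.45,-.3,.30))"
```

```text
t 0.10 pos [ 0.2529 -0.5711  0.2524] yaw 23.9 tilt [-0.     -0.0017] w 0.0856 F [-1.1 -0.4  0.5] j7 -0.05
  total [ 290.  -168.2  -47.3] rows 10 each [ 29.  -16.8  -4.7]
t 0.10 pos [ 0.2529 -0.5711  0.2524] yaw 23.9 tilt [-0.     -0.0017] w 0.0856 F [-1.1 -0.4  0.5] j7 -0.05
  total [ 159.9 -371.     0.6] rows 12 each [ 13.3 -30.9   0.1]
```

Request:
{"api": "carry_out", "payload": {
  "increments": [
    [0,29,-16.8,-4.7,0],
    [0,29,-16.8,-4.7,0],
    [0,29,-16.8,-4.7,0],
    [0,29,-16.8,-4.7,0],
    [0,29,-16.8,-4.7,0],
    [0,29,-16.8,-4.7,0],
    [0,29,-16.8,-4.7,0],
    [0,29,-16.8,-4.7,0],
    [0,29,-16.8,-4.7,0],
    [0,29,-16.8,-4.7,0]
  ]
}}

```text
time: 0.93
ee_pos: [0.4507, -0.2989, 0.3003]
eef_rot: [0.978, 0.207, -0.0, -0.0]
force: [1.4, 0.0, 0.3]
grip_width: 0.0852
```

Request:
{"api": "carry_out", "payload": {
  "increments": [
    [0,16,-37.1,0,0],
    [0,16,-37.1,0,0],
    [0,16,-37.1,0,0],
    [0,16,-37.1,0,0],
    [0,16,-37.1,0,0],
    [0,16,-37.1,0,0],
    [0,16,-37.1,0,0],
    [0,16,-37.1,0,0],
    [0,16,-37.1,0,0],
    [0,16,-37.1,0,0]
  ]
}}

```text
time: 1.77
ee_pos: [0.4456, 0.1054, 0.3003]
eef_rot: [0.978, 0.207, -0.0, 0.0]
force: [1.1, -0.5, 0.1]
grip_width: 0.0852
```

```bash
python3 - <<'E'
from h import *
plan(.446,.104,.10)
for n in("scene","top"):
    p,d=grab_frame(n);np.savez(n+"1.npz",p=p,d=d)
    X=cloud(n,d)
    # stationary things: base points
    hsv=cv2.cvtColor(p,cv2.COLOR_RGB2HSV)
    m=((hsv[...,0]<6)|(hsv[...,0]>174))&(hsv[...,1]>120)&(np.hypot(X[...,0]-.446,X[...,1]-.104)<.06)
    for a,b in((.016,.0225),(.025,.033)):
        T=X[m&(X[...,2]>a)&(X[...,2]<b)];print(n,a,len(T),((T.min(0)+T.max(0))/2).round(4),np.ptp(T,0).round(3)) if len(T) else 0
    cv2.imwrite(f"pics/{n}1.png",cv2.resize(p[130:290,230:460][:,:,::-1],None,fx=3,fy=3))
z=[np.load(f) for f in("scene0.npz","top0.npz")]
for n,q in zip(("scene","top"),z):
    X=cloud(n,q["d"]);hsv=cv2.cvtColor(q["p"],cv2.COLOR_RGB2HSV)
    m=((hsv[...,0]<6)|(hsv[...,0]>174))&(hsv[...,1]>120)&(np.hypot(X[...,0]-.446,X[...,1]-.104)<.06)
    for a,b in((.016,.0225),(.025,.033)):
        T=X[m&(X[...,2]>a)&(X[...,2]<b)];print(n,a,len(T),((T.min(0)+T.max(0))/2).round(4),T.mean(0).round(4),np.ptp(T,0).round(3)) if len(T) else 0
E
```

```text
t 1.77 pos [0.4456 0.1054 0.3003] yaw 23.9 tilt [-0.0001  0.0003] w 0.0852 F [ 1.1 -0.5  0.1] j7 -1.46
  total [-1.000e-01  1.400e+00  2.003e+02] rows 6 each [-0.   0.2 33.4]
scene 0.016 70 [0.448  0.1045 0.0193] [0.065 0.065 0.006]
scene 0.025 28 [0.4491 0.1039 0.0282] [0.027 0.023 0.006]
top 0.016 1 [0.4415 0.0712 0.021 ] [0. 0. 0.]
scene 0.016 65 [0.4483 0.1045 0.0191] [0.4456 0.1086 0.0191] [0.065 0.064 0.006]
scene 0.025 35 [0.449  0.1042 0.0278] [0.4484 0.1044 0.0272] [0.027 0.026 0.005]
top 0.016 23 [0.4408 0.0955 0.0192] [0.4405 0.0959 0.0194] [0.044 0.046 0.006]
top 0.025 26 [0.4411 0.101  0.0289] [0.4473 0.1018 0.0282] [0.038 0.032 0.008]
```

The right base is the smaller one: 65 mm rim and 27 mm dome at (0.448, 0.103), seen in the enlarged crop at scene (335,227). The other is about 85 mm across. I'll descend onto the smaller one.

```bash
python3 -c "
from h import *
plan(.448,.1035,.024)"
```

```text
t 1.87 pos [0.4447 0.1111 0.3005] yaw 24.5 tilt [ 0.0011 -0.002 ] w 0.0855 F [ 0.1 -0.1  0.1] j7 -1.46
  total [ -0.5   8.8 276.5] rows 8 each [-0.1  1.1 34.6]
```

View pics/scene1.png

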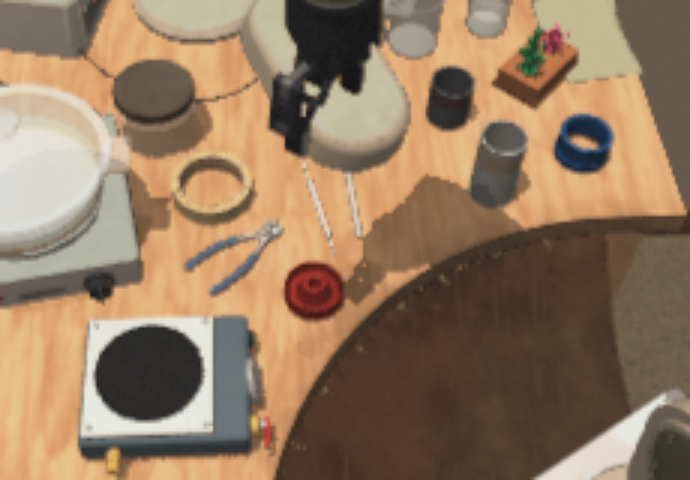

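Request:
{"api": "carry_out", "payload": {
  "increments": [
    [0,-0.5,8.8,35,0],
    [0,0,0,35,0],
    [0,0,0,35,0],
    [0,0,0,35,0],
    [0,0,0,35,0],
    [0,0,0,35,0],
    [0,0,0,30,0],
    [0,0,0,20,0],
    [0,0,0,10,0],
    [0,0,0,0,0]
  ]
}}

```text
time: 2.7
ee_pos: [0.4477, 0.0947, 0.0283]
eef_rot: [0.978, 0.207, -0.002, -0.0]
force: [-0.4, 1.0, -0.2]
grip_width: 0.0855
```

```bash
python3 -c "
from h import *
plan(.448,.1035,.024)"
```

```text
t 2.70 pos [0.4477 0.0947 0.0283] yaw 23.9 tilt [-0.0043 -0.0015] w 0.0855 F [-0.4  1.  -0.2] j7 -1.63
  total [ 3.8 -7.9  4.3] rows 1 each [ 3.8 -7.9  4.3]
```

Request:
{"api": "carry_out", "payload": {
  "increments": [
    [0,3.8,-7.9,4.3,0],
    [0,0,0,0,0],
    [0,0,0,0,0]
  ]
}}

```text
time: 2.95
ee_pos: [0.4505, 0.1045, 0.0273]
eef_rot: [0.978, 0.207, 0.001, -0.0]
force: [-0.1, 0.6, -0.3]
grip_width: 0.085
```

Request:
{"api": "carry_out", "payload": {
  "increments": [
    [1,0,0,0,0],
    [1,0,0,0,0],
    [1,0,0,0,0],
    [1,0,0,0,0],
    [1,0,0,0,0],
    [1,0,0,0,0]
  ]
}}

```text
time: 3.45
ee_pos: [0.4504, 0.1039, 0.028]
eef_rot: [0.978, 0.207, 0.001, 0.001]
force: [-6.3, -0.7, 18.8]
grip_width: 0.0642
```

Request:
{"api": "carry_out", "payload": {
  "increments": [
    [0,0,0,0,0],
    [0,0,0,0,0],
    [0,0,0,0,0],
    [0,0,0,0,-7],
    [0,0,0,0,-7],
    [0,0,0,0,-7],
    [0,0,0,0,-7],
    [0,0,0,0,-7],
    [0,0,0,0,-7],
    [0,0,0,0,-7]
  ]
}}

```text
time: 4.28
ee_pos: [0.4497, 0.1039, 0.026]
eef_rot: [0.803, 0.596, 0.0, -0.0]
force: [-0.7, -0.1, -0.3]
grip_width: 0.0851
```

Request:
{"api": "carry_out", "payload": {
  "increments": [
    [0,0,0,0,-7],
    [0,0,0,0,-7],
    [0,0,0,0,-7],
    [0,0,0,0,-7],
    [0,0,0,0,-7],
    [0,0,0,0,-6],
    [0,0,0,0,0],
    [0,0,0,0,0],
    [0,0,0,0,0]
  ]
}}

```text
time: 5.03
ee_pos: [0.4497, 0.104, 0.026]
eef_rot: [0.547, 0.837, 0.0, -0.0]
force: [-1.3, -0.0, 0.3]
grip_width: 0.0854
```

```bash
python3 -c "
from h import *
plan(.4504,.1039,.028)"
```

```text
t 5.03 pos [0.4497 0.104  0.026 ] yaw 113.7 tilt [ 0.0001 -0.    ] w 0.0854 F [-1.3 -0.   0.3] j7 -0.24
  total [-0.3  0.6 -2. ] rows 1 each [-0.3  0.6 -2. ]
```

Request:
{"api": "carry_out", "payload": {
  "increments": [
    [1,0,0,-1,0],
    [1,0,0,0,0],
    [1,0,0,0,0],
    [1,0,0,0,0],
    [1,0,0,0,0],
    [1,0,0,0,0],
    [1,0,0,0,0]
  ]
}}

```text
time: 5.62
ee_pos: [0.4497, 0.1042, 0.0282]
eef_rot: [0.546, 0.838, -0.0, 0.0]
force: [-7.1, -2.8, 19.7]
grip_width: 0.0643
```

Request:
{"api": "carry_out", "payload": {
  "increments": [
    [1,0,0,-10,0],
    [1,0,0,-20,0],
    [1,0,0,-30,0],
    [1,0,0,-30,0],
    [1,0,0,-30,0],
    [1,0,0,-10,0],
    [1,0,0,0,0],
    [1,0,0,0,0]
  ]
}}

```text
time: 6.28
ee_pos: [0.4496, 0.1037, 0.1568]
eef_rot: [0.546, 0.838, -0.0, 0.0]
force: [-0.6, 0.1, -2.0]
grip_width: 0.0642
```

```bash
python3 - <<'E'
from h import *
plan(.4345,.314,.16)
for n in("scene","top"):
    p,d=grab_frame(n);X=cloud(n,d)
    hsv=cv2.cvtColor(p,cv2.COLOR_RGB2HSV);s=get_state()["ee_pos"]
    m=((hsv[...,0]<6)|(hsv[...,0]>174))&(hsv[...,1]>120)&(np.hypot(X[...,0]-s[0],X[...,1]-s[1])<.06)&(X[...,2]>.05)
    T=X[m];print(n,len(T),((T.min(0)+T.max(0))/2).round(4),T.min(0).round(3),T.max(0).round(3))
    cv2.imwrite(f"pics/{n}2.png",cv2.resize(p[150:290,230:430][:,:,::-1],None,fx=4,fy=4))
E
```

```text
t 6.28 pos [0.4496 0.1037 0.1568] yaw 113.8 tilt [-0.0009  0.0003] w 0.0642 F [-0.6  0.1 -2. ] j7 -0.05
  total [198.4  71.1  -3.4] rows 7 each [28.3 10.2 -0.5]
scene 291 [0.4504 0.105  0.1456] [0.418 0.074 0.133] [0.483 0.136 0.158]Traceback (most recent call last):
  File "<stdin>", line 7, in <module>
    return umr_minimum(a, axis, None, out, keepdims, initial, where)
ValueError: zero-size array to reduction operation minimum which has no identity
```

View pics/scene2.png

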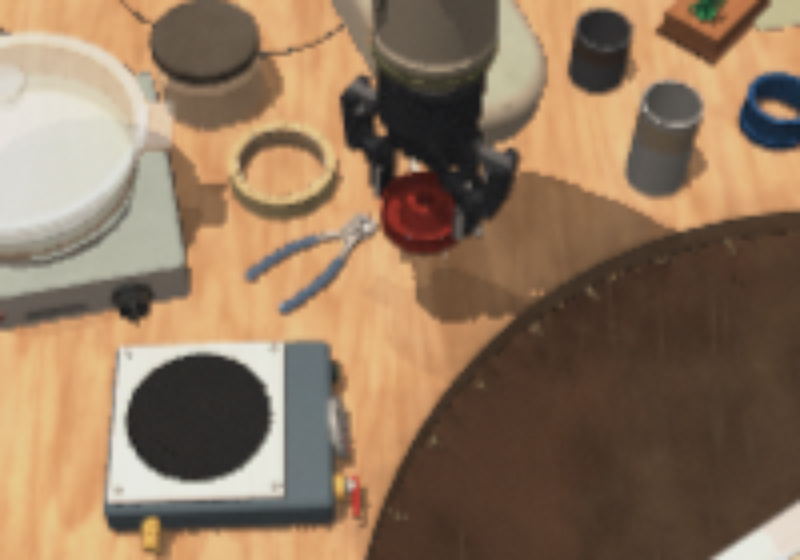

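The base is held level, and the scene camera now reads its position 1 mm high in y. The mat centre is about (0.4345, 0.3145), so I'll carry the base there.

Request:
{"api": "carry_out", "payload": {
  "increments": [
    [1,15,5,0,0],
    [1,28,10,0,0],
    [1,30,11,0,0],
    [1,30,11,0,0],
    [1,30,11,0,0],
    [1,30,11,0,0],
    [1,20,7,0,0],
    [1,12,4,0,0],
    [1,3.9,1.3,0,0],
    [1,0,0,0,0]
  ]
}}

```text
time: 7.22
ee_pos: [0.433, 0.3156, 0.1555]
eef_rot: [0.544, 0.839, -0.001, -0.001]
force: [0.2, 0.2, -0.6]
grip_width: 0.0643
```

Request:
{"api": "carry_out", "payload": {
  "increments": [
    [1,0,0,0,0],
    [1,0,0,0,0]
  ]
}}

```text
time: 7.38
ee_pos: [0.4347, 0.3133, 0.1563]
eef_rot: [0.546, 0.838, -0.001, -0.0]
force: [0.7, -0.8, -1.3]
grip_width: 0.064
```

```bash
python3 - <<'E'
from h import *
plan(.4345,.3145,.0835)
n="scene";p,d=grab_frame(n);X=cloud(n,d)
hsv=cv2.cvtColor(p,cv2.COLOR_RGB2HSV);s=get_state()["ee_pos"]
m=((hsv[...,0]<6)|(hsv[...,0]>174))&(hsv[...,1]>120)&(np.hypot(X[...,0]-s[0],X[...,1]-s[1])<.06)&(X[...,2]>.05)
T=X[m];print(n,len(T),((T.min(0)+T.max(0))/2).round(4),T.min(0).round(3),T.max(0).round(3))
E
```

```text
t 7.38 pos [0.4347 0.3133 0.1563] yaw 113.8 tilt [-0.0008 -0.0013] w 0.0640 F [ 0.7 -0.8 -1.3] j7 -0.57
  total [ 1.3  0.4 72.8] rows 3 each [ 0.4  0.1 24.3]
scene 299 [0.4344 0.3134 0.1694] [0.401 0.282 0.13 ] [0.468 0.345 0.209]
```

Request:
{"api": "carry_out", "payload": {
  "increments": [
    [1,1,0.4,15,0],
    [1,0,0,20,0],
    [1,0,0,20,0],
    [1,0,0,10,0],
    [1,0,0,4,0],
    [1,0,0,2,0],
    [1,0,0,0,0],
    [1,0,0,0,0]
  ]
}}

```text
time: 8.1
ee_pos: [0.4348, 0.3162, 0.087]
eef_rot: [0.546, 0.838, 0.001, 0.0]
force: [0.2, 0.3, -2.7]
grip_width: 0.064
```

Request:
{"api": "carry_out", "payload": {
  "increments": [
    [1,0,0,2,0],
    [1,0,0,0,0],
    [1,0,0,0,0]
  ]
}}

```text
time: 8.35
ee_pos: [0.4345, 0.316, 0.0844]
eef_rot: [0.545, 0.838, 0.0, 0.0]
force: [0.7, -0.5, -2.1]
grip_width: 0.0641
```

Request:
{"api": "carry_out", "payload": {
  "increments": [
    [1,0,0,1.5,0],
    [1,0,0,0,0],
    [1,0,0,0,0]
  ]
}}

```text
time: 8.6
ee_pos: [0.4343, 0.3159, 0.0825]
eef_rot: [0.545, 0.838, -0.0, -0.0]
force: [0.9, 0.4, -1.7]
grip_width: 0.0643
```

Request:
{"api": "carry_out", "payload": {
  "increments": [
    [1,-1,0,1,0],
    [1,0,0,0,0],
    [1,0,0,0,0]
  ]
}}

```text
time: 8.85
ee_pos: [0.4343, 0.3159, 0.0824]
eef_rot: [0.545, 0.838, 0.0, -0.0]
force: [-3.2, -0.1, 6.8]
grip_width: 0.064
```

Request:
{"api": "carry_out", "payload": {
  "increments": [
    [1,0,0,1,0],
    [1,0,0,0,0],
    [1,0,0,0,0]
  ]
}}

```text
time: 9.1
ee_pos: [0.4344, 0.3159, 0.0823]
eef_rot: [0.545, 0.838, 0.0, 0.0]
force: [-6.9, -3.7, 17.5]
grip_width: 0.0642
```

Request:
{"api": "carry_out", "payload": {
  "increments": [
    [1,0,0,-1.5,0],
    [0,0,0,0,0],
    [0,0,0,0,0],
    [0,0,0,0,0],
    [0,0,0,0,0],
    [0,0,0,-20,0],
    [0,0,0,-35,0],
    [0,0,0,-35,0],
    [0,0,0,-35,0],
    [0,0,0,-35,0]
  ]
}}

```text
time: 9.93
ee_pos: [0.4343, 0.3149, 0.2435]
eef_rot: [0.545, 0.838, -0.0, -0.0]
force: [1.1, 0.0, 0.5]
grip_width: 0.0851
```

Request:
{"api": "carry_out", "payload": {
  "increments": [
    [0,0,0,-30,0],
    [0,-37,0,0,0],
    [0,-37,0,0,0],
    [0,-37,0,0,0],
    [0,-37,0,0,0],
    [0,0,0,0,0],
    [0,0,0,0,0]
  ]
}}

```text
time: 10.52
ee_pos: [0.4959, 0.1766, 0.2715]
eef_rot: [0.548, 0.836, -0.0, -0.0]
force: [0.1, 0.8, 0.6]
grip_width: 0.0856
```

```bash
cat >> h.py <<'E'
def circ(P):
    P=np.asarray(P)[:,:2];A=np.c_[2*P,np.ones(len(P))];s=np.linalg.lstsq(A,(P**2).sum(1),rcond=None)[0]
    return s[:2].round(4),round(2*np.sqrt(s[2]+s[:2]@s[:2]),4)
E
python3 - <<'E'
from h import *
plan(.572,-.309,.30)
for n in("scene","top"):
    p,d=grab_frame(n);np.savez(n+"3.npz",p=p,d=d);X=cloud(n,d)
    hsv=cv2.cvtColor(p,cv2.COLOR_RGB2HSV)
    near=np.hypot(X[...,0]-.4345,X[...,1]-.3155)<.075
    red=((hsv[...,0]<6)|(hsv[...,0]>174))&(hsv[...,1]>110)&near
    for a,b in((.068,.0775),(.079,.086)):
        T=X[red&(X[...,2]>a)&(X[...,2]<b)];print(n,a,len(T),((T.min(0)+T.max(0))/2).round(4),np.ptp(T,0).round(3))
    g=cv2.cvtColor(p,cv2.COLOR_RGB2GRAY);m=(((g<70)&near)|red).astype(np.uint8)
    k,l,s,c=cv2.connectedComponentsWithStats(m);i=1+s[1:,4].argmax()
    cc=max(cv2.findContours((l==i).astype(np.uint8),0,1)[0],key=len)[:,0]
    print(n,"mat",s[i],circ([onz(n,*q,.054) for q in cc]),"at 72",)
    cv2.imwrite(f"pics/{n}3.png",cv2.resize((p[215:290,235:325] if n=="scene" else p[175:235,215:287])[:,:,::-1],(800,600),interpolation=cv2.INTER_CUBIC))
E
```

```text
t 10.52 pos [0.4959 0.1766 0.2715] yaw 113.5 tilt [-0.0003 -0.0008] w 0.0856 F [0.1 0.8 0.6] j7 -0.19
  total [-475.6 -124.1  -28.2] rows 15 each [-31.7  -8.3  -1.9]
scene 0.068 129 [0.4357 0.3146 0.0727] [0.066 0.065 0.009]
scene 0.079 40 [0.4337 0.3146 0.0817] [0.026 0.025 0.005]
scene mat [262 239  35  31 855] (array([0.4347, 0.3144]), np.float64(0.1031)) at 72
top 0.068 60 [0.4358 0.3112 0.0727] [0.064 0.064 0.009]
top 0.079 21 [0.4411 0.3011 0.0826] [0.051 0.042 0.006]
top mat [239 192  24  23 446] (array([0.4329, 0.3117]), np.float64(0.0976)) at 72
```

View pics/scene3.png

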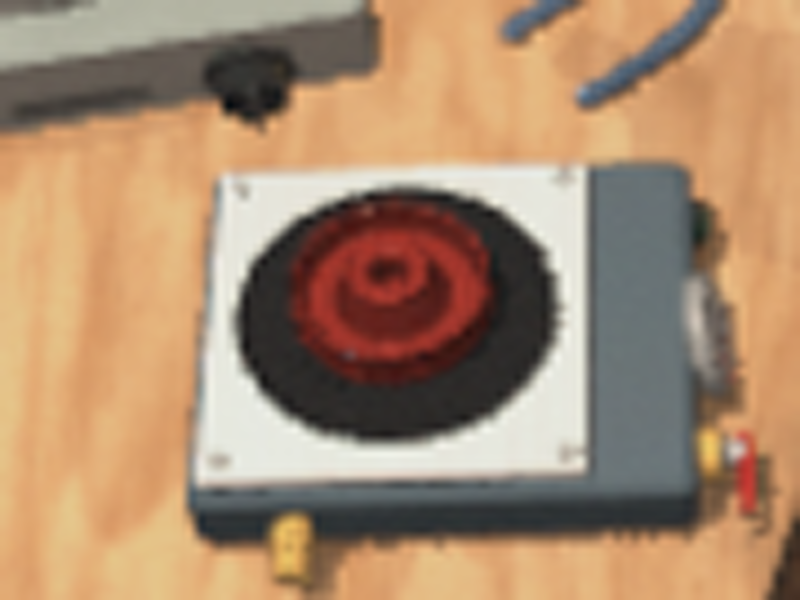

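The base reads (0.4347, 0.3146) against the mat's (0.4347, 0.3144), so it is centred. I'll squeeze it once more across the other axis to fix its position exactly.

Request:
{"api": "carry_out", "payload": {
  "increments": [
    [0,37,0,0,7],
    [0,0,0,0,7],
    [0,0,0,0,7],
    [0,0,0,0,7],
    [0,0,0,0,7],
    [0,0,0,0,7],
    [0,0,0,0,7],
    [0,0,0,0,7],
    [0,0,0,0,7],
    [0,0,0,0,7]
  ]
}}

```text
time: 11.45
ee_pos: [0.479, 0.2147, 0.2721]
eef_rot: [0.927, 0.374, 0.0, -0.0]
force: [0.4, -0.1, -0.7]
grip_width: 0.0857
```

Request:
{"api": "carry_out", "payload": {
  "increments": [
    [0,0,0,0,7],
    [0,0,0,0,7],
    [0,0,0,0,6],
    [0,0,0,0,0],
    [0,0,0,0,0]
  ]
}}

```text
time: 11.87
ee_pos: [0.4793, 0.2142, 0.2721]
eef_rot: [0.977, 0.212, 0.0, -0.0]
force: [-0.4, 0.3, 0.1]
grip_width: 0.0852
```

```bash
python3 -c "
from h import *
plan(.4344,.3150,.084)"
```

```text
t 11.87 pos [0.4793 0.2142 0.2721] yaw 24.4 tilt [ 0.0002 -0.0002] w 0.0852 F [-0.4  0.3  0.1] j7 -1.76
  total [   0.8 -110.3  188.2] rows 7 each [  0.1 -15.8  26.9]
```

Request:
{"api": "carry_out", "payload": {
  "increments": [
    [0,0.8,-30,0,0],
    [0,0,-40,10,0],
    [0,0,-30,30,0],
    [0,0,-10.3,38,0],
    [0,0,0,38,0],
    [0,0,0,35,0],
    [0,0,0,20,0],
    [0,0,0,10,0],
    [0,0,0,7,0],
    [0,0,0,0,0]
  ]
}}

```text
time: 12.7
ee_pos: [0.4357, 0.3134, 0.0841]
eef_rot: [0.978, 0.21, -0.0, -0.0]
force: [-0.7, 0.6, -0.8]
grip_width: 0.0854
```

Request:
{"api": "carry_out", "payload": {
  "increments": [
    [0,0,0,0,0],
    [0,0,0,0,0]
  ]
}}

```text
time: 12.87
ee_pos: [0.4369, 0.314, 0.0862]
eef_rot: [0.978, 0.209, 0.001, -0.001]
force: [0.5, -0.2, 0.6]
grip_width: 0.0852
```

Request:
{"api": "carry_out", "payload": {
  "increments": [
    [1,0,0,0,0],
    [1,0,0,0,0],
    [1,0,0,0,0],
    [1,0,0,0,0],
    [1,0,0,0,0],
    [1,0,0,0,0]
  ]
}}

```text
time: 13.37
ee_pos: [0.4368, 0.3138, 0.0869]
eef_rot: [0.978, 0.208, 0.001, -0.0]
force: [-3.7, -3.1, 14.5]
grip_width: 0.0639
```

```bash
python3 - <<'E'
from h import *
for n in("scene","top"):
    z=np.load(n+"3.npz");X=cloud(n,z["d"])
    m=(np.hypot(X[...,0]-.572,X[...,1]+.309)<.11)&(X[...,2]>.045)&(X[...,2]<.3);T=X[m]
    k=(T[:,:2]/.02).round().astype(int)
    print(n,[(t*.02).round(2).tolist()+[T[(k==t).all(1),2].max().round(3)] for t in np.unique(k,axis=0)])
    g=z["p"].astype(int);gm=(g[...,1]>g[...,0]*1.25)&(g[...,1]>g[...,2]*1.1)&m
    # trunk pixels: high green
    T=X[gm&(X[...,2]>.075)&(X[...,2]<.11)];print(" trunk",len(T),T.mean(0).round(4) if len(T) else "")
    T=X[gm];print(" all green",len(T),np.median(T,0).round(4),T.min(0).round(3),T.max(0).round(3))
plan(.4368,.3138,.30);plan(.46,-.15,.30,frm=(.4368,.3138,.30));plan(.572,-.309,.25,frm=(.46,-.15,.30))
E
```

```text
scene [[0.56, -0.32, np.float64(0.076)], [0.56, -0.3, np.float64(0.1)], [0.56, -0.22, np.float64(0.061)], [0.56, -0.2, np.float64(0.061)], [0.58, -0.38, np.float64(0.058)], [0.58, -0.36, np.float64(0.068)], [0.58, -0.34, np.float64(0.059)], [0.58, -0.32, np.float64(0.1)], [0.58, -0.3, np.float64(0.1)], [0.58, -0.22, np.float64(0.063)], [0.6, -0.38, np.float64(0.06)], [0.6, -0.36, np.float64(0.062)], [0.6, -0.34, np.float64(0.046)], [0.6, -0.32, np.float64(0.072)], [0.6, -0.3, np.float64(0.053)], [0.6, -0.22, np.float64(0.064)], [0.6, -0.2, np.float64(0.057)], [0.62, -0.2, np.float64(0.06)], [0.66, -0.36, np.float64(0.063)], [0.66, -0.34, np.float64(0.062)], [0.66, -0.32, np.float64(0.059)], [0.68, -0.34, np.float64(0.05)], [0.68, -0.32, np.float64(0.062)]]
 trunk 11 [ 0.5722 -0.3066  0.0872]
 all green 42 [ 0.5724 -0.3076  0.0666] [ 0.558 -0.316  0.046] [ 0.59  -0.294  0.1  ]
top [[0.48, -0.3, np.float64(0.048)], [0.56, -0.32, np.float64(0.068)], [0.56, -0.3, np.float64(0.074)], [0.56, -0.22, np.float64(0.068)], [0.56, -0.2, np.float64(0.064)], [0.58, -0.38, np.float64(0.068)], [0.58
[... 430 characters left out ...]
.66, -0.32, np.float64(0.061)], [0.68, -0.32, np.float64(0.066)]]
 trunk 5 [ 0.571  -0.3128  0.0932]
 all green 22 [ 0.5703 -0.3116  0.0632] [ 0.56  -0.323  0.048] [ 0.586 -0.299  0.104]
t 13.37 pos [0.4368 0.3138 0.0869] yaw 24.1 tilt [0.0028 0.0003] w 0.0639 F [-3.7 -3.1 14.5] j7 -2.11
  total [ 6.000e-01  1.000e-01 -2.131e+02] rows 7 each [  0.1   0.  -30.4]
t 13.37 pos [0.4368 0.3138 0.0869] yaw 24.1 tilt [0.0028 0.0003] w 0.0639 F [-3.7 -3.1 14.5] j7 -2.11
  total [-1.679e+02  4.330e+02 -4.000e-01] rows 14 each [-12.   30.9  -0. ]
t 13.37 pos [0.4368 0.3138 0.0869] yaw 24.1 tilt [0.0028 0.0003] w 0.0639 F [-3.7 -3.1 14.5] j7 -2.11
  total [ 37.3 190.8  50.2] rows 6 each [ 6.2 31.8  8.4]
```

The tall green tree's trunk is at (0.572, -0.3095) with its top at about z 0.10. Nothing nearby stands above 0.07.

Request:
{"api": "carry_out", "payload": {
  "increments": [
    [0,0,0,0,0],
    [0,0,0,0,0],
    [0,0,0,0,0],
    [0,0,0,-25,0],
    [0,0,0,-38,0],
    [0,0,0,-38,0],
    [0,0,0,-38,0],
    [0,0,0,-38,0],
    [0,0,0,-38,0],
    [0,0,0,0,0]
  ]
}}

```text
time: 14.2
ee_pos: [0.4376, 0.3153, 0.3074]
eef_rot: [0.978, 0.209, 0.005, -0.002]
force: [-0.0, 0.9, 1.2]
grip_width: 0.0854
```

Request:
{"api": "carry_out", "payload": {
  "increments": [
    [0,-14,36,0,0],
    [0,-14,36,0,0],
    [0,-14,36,0,0],
    [0,-14,36,0,0],
    [0,-14,36,0,0],
    [0,-14,36,0,0],
    [0,-14,36,0,0],
    [0,-14,36,0,0],
    [0,-14,36,0,0],
    [0,-14,36,0,0]
  ]
}}

```text
time: 15.03
ee_pos: [0.4546, -0.0746, 0.2995]
eef_rot: [0.978, 0.209, 0.0, 0.0]
force: [0.6, 0.2, 0.5]
grip_width: 0.0855
```

Request:
{"api": "carry_out", "payload": {
  "increments": [
    [0,-14,36,0,0],
    [0,-14,37,0,0],
    [0,6,32,8,0],
    [0,6,32,8,0],
    [0,6,32,8,0],
    [0,6,32,8,0],
    [0,6,32,8,0],
    [0,7,20,8,0],
    [0,0,10,0,0],
    [0,0,0,0,0]
  ]
}}

```text
time: 15.87
ee_pos: [0.5702, -0.311, 0.2495]
eef_rot: [0.978, 0.207, -0.001, -0.001]
force: [-0.8, -0.6, 0.2]
grip_width: 0.0854
```

Request:
{"api": "carry_out", "payload": {
  "increments": [
    [0,0,0,0,0],
    [0,0,0,0,0]
  ]
}}

```text
time: 16.03
ee_pos: [0.5706, -0.3077, 0.2525]
eef_rot: [0.978, 0.209, 0.001, 0.0]
force: [-0.1, -0.5, 0.5]
grip_width: 0.0853
```

```bash
python3 -c "
from h import *
plan(.572,-.3095,.100)"
```

```text
t 16.03 pos [ 0.5706 -0.3077  0.2525] yaw 24.2 tilt [0.001  0.0002] w 0.0853 F [-0.1 -0.5  0.5] j7 -0.80
  total [  0.4   2.2 152.5] rows 5 each [ 0.1  0.4 30.5]
```

Request:
{"api": "carry_out", "payload": {
  "increments": [
    [0,0.4,2,30,0],
    [0,0,0,35,0],
    [0,0,0,35,0],
    [0,0,0,28,0],
    [0,0,0,15,0],
    [0,0,0,9,0],
    [0,0,0,0,0],
    [0,0,0,0,0],
    [0,0,0,0,0]
  ]
}}

```text
time: 16.78
ee_pos: [0.5728, -0.3108, 0.1019]
eef_rot: [0.978, 0.209, 0.001, 0.001]
force: [0.1, -0.5, 1.1]
grip_width: 0.0853
```

```bash
python3 - <<'E'
from h import *
plan(.572,-.3095,.099)
for n in("scene",):
    p,d=grab_frame(n);x,y=(int(v) for v in proj(n,(.572,-.309,.09)))
    cv2.imwrite(f"pics/{n}4.png",cv2.resize(p[y-30:y+30,x-40:x+40][:,:,::-1],(800,600),interpolation=cv2.INTER_CUBIC))
E
```

```text
t 16.78 pos [ 0.5728 -0.3108  0.1019] yaw 24.1 tilt [0.0022 0.0026] w 0.0853 F [ 0.1 -0.5  1.1] j7 -0.83
  total [-0.2 -1.6  2.9] rows 1 each [-0.2 -1.6  2.9]
```

View pics/scene4.png

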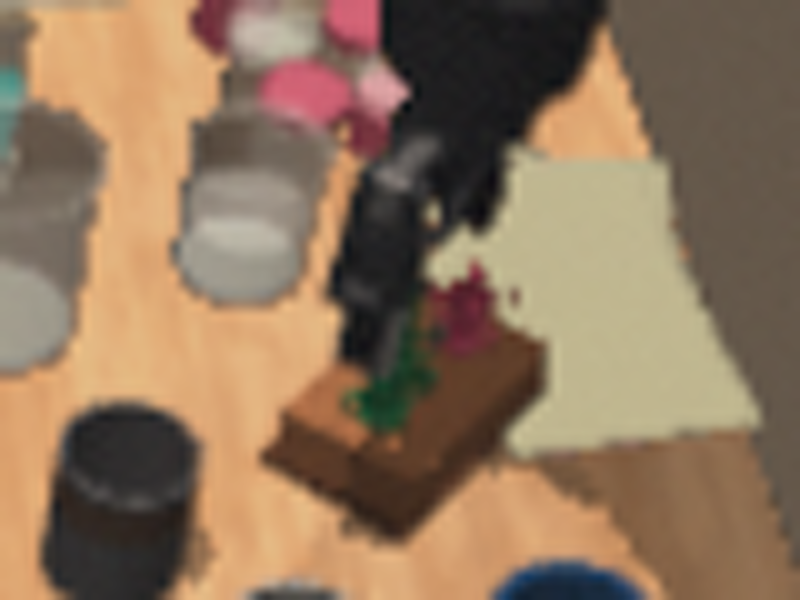

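The jaws straddle the green trunk at crop (390,330). I'll close to centre it, then open, turn 90° and close again.

Request:
{"api": "carry_out", "payload": {
  "increments": [
    [0,0,0,1.5,0],
    [1,0,0,0,0],
    [1,0,0,0,0],
    [1,0,0,0,0],
    [1,0,0,0,0],
    [1,0,0,0,0],
    [1,0,0,0,0],
    [1,0,0,0,0],
    [1,0,0,0,0],
    [1,0,0,0,0]
  ]
}}

```text
time: 17.67
ee_pos: [0.5717, -0.3108, 0.0981]
eef_rot: [0.978, 0.209, 0.0, -0.0]
force: [-0.4, 1.7, 1.4]
grip_width: 0.007
```

Request:
{"api": "carry_out", "payload": {
  "increments": [
    [1,0,0,0,0],
    [1,0,0,0,0],
    [1,0,0,0,0]
  ]
}}

```text
time: 17.92
ee_pos: [0.5718, -0.3108, 0.0981]
eef_rot: [0.978, 0.209, 0.0, -0.0]
force: [-0.1, 0.5, 0.6]
grip_width: 0.0071
```

Request:
{"api": "carry_out", "payload": {
  "increments": [
    [0,0,0,0,0],
    [0,0,0,0,0],
    [0,0,0,0,0],
    [0,0,0,0,-7],
    [0,0,0,0,-7],
    [0,0,0,0,-7],
    [0,0,0,0,-7],
    [0,0,0,0,-7],
    [0,0,0,0,-7],
    [0,0,0,0,-7]
  ]
}}

```text
time: 18.75
ee_pos: [0.5717, -0.3108, 0.098]
eef_rot: [0.802, 0.598, 0.0, -0.0]
force: [-0.7, -0.9, 0.3]
grip_width: 0.0853
```

Request:
{"api": "carry_out", "payload": {
  "increments": [
    [0,0,0,0,-7],
    [0,0,0,0,-7],
    [0,0,0,0,-7],
    [0,0,0,0,-7],
    [0,0,0,0,-7],
    [0,0,0,0,-6],
    [0,0,0,0,0],
    [0,0,0,0,0],
    [0,0,0,0,0]
  ]
}}

```text
time: 19.5
ee_pos: [0.5717, -0.3108, 0.098]
eef_rot: [0.546, 0.838, 0.0, -0.0]
force: [0.4, 0.5, 0.2]
grip_width: 0.0855
```

```bash
python3 -c "
from h import *
plan(.5718,-.3108,.099)"
```

```text
t 19.50 pos [ 0.5717 -0.3108  0.098 ] yaw 113.9 tilt [0.0002 0.    ] w 0.0855 F [0.4 0.5 0.2] j7 0.60
  total [-0.   0.1 -1. ] rows 1 each [-0.   0.1 -1. ]
```

Request:
{"api": "carry_out", "payload": {
  "increments": [
    [1,0,0,0,0],
    [1,0,0,0,0],
    [1,0,0,0,0],
    [1,0,0,0,0],
    [1,0,0,0,0],
    [1,0,0,0,0],
    [1,0,0,0,0],
    [1,0,0,0,0],
    [1,0,0,0,0],
    [1,0,0,0,0]
  ]
}}

```text
time: 20.33
ee_pos: [0.5718, -0.3107, 0.098]
eef_rot: [0.544, 0.839, 0.0, 0.0]
force: [0.8, 0.0, -0.3]
grip_width: 0.0068
```

Request:
{"api": "carry_out", "payload": {
  "increments": [
    [1,0,0,0,0],
    [1,0,0,0,0],
    [1,0,0,-5,0],
    [1,0,0,-10,0],
    [1,0,0,-20,0],
    [1,0,0,-30,0],
    [1,0,0,-35,0],
    [1,0,0,-35,0],
    [1,0,0,-35,0],
    [1,0,0,-35,0]
  ]
}}

```text
time: 21.17
ee_pos: [0.5712, -0.3106, 0.3062]
eef_rot: [0.544, 0.839, -0.0, 0.0]
force: [1.3, -1.2, -0.4]
grip_width: 0.0067
```

Request:
{"api": "carry_out", "payload": {
  "increments": [
    [1,0,0,-30,0],
    [1,0,0,-20,0],
    [1,0,0,-8,0],
    [1,0,0,0,0],
    [1,0,0,0,0],
    [1,0,0,0,0]
  ]
}}

```text
time: 21.67
ee_pos: [0.5712, -0.3108, 0.359]
eef_rot: [0.544, 0.839, -0.0, -0.001]
force: [-0.4, -0.5, -1.1]
grip_width: 0.0065
```

```bash
python3 - <<'E'
from h import *
plan(.455,-.16,.36);plan(.4354,.3132,.36,frm=(.455,-.16,.36))
for n in("scene","top"):
    s=get_state()["ee_pos"];p,d=grab_frame(n);X=cloud(n,d);x,y=(int(v) for v in proj(n,s-[0,0,.04]))
    g=p.astype(int);m=(g[...,1]>g[...,0]*1.25)&(g[...,1]>g[...,2]*1.1)&(np.hypot(X[...,0]-s[0],X[...,1]-s[1])<.05)&(X[...,2]>.1);T=X[m]-s
    print(n,len(T),T.mean(0).round(4),T.min(0).round(3),T.max(0).round(3))
    for a in(-.085,-.07,-.05,-.03):
        k=T[(T[:,2]>a)&(T[:,2]<a+.02)];print(a,len(k),k.mean(0).round(4) if len(k) else"")
    cv2.imwrite(f"pics/{n}5.png",cv2.resize(p[max(0,y-30):y+30,x-40:x+40][:,:,::-1],(800,600),interpolation=cv2.INTER_CUBIC))
E
```

```text
t 21.67 pos [ 0.5712 -0.3108  0.359 ] yaw 114.1 tilt [ 0.0022 -0.0021] w 0.0065 F [-0.4 -0.5 -1.1] j7 0.69
  total [185.1 -44.6  -0.5] rows 6 each [30.8 -7.4 -0.1]
t 21.67 pos [ 0.5712 -0.3108  0.359 ] yaw 114.1 tilt [ 0.0022 -0.0021] w 0.0065 F [-0.4 -0.5 -1.1] j7 0.69
  total [440.  175.2   0.6] rows 14 each [31.4 12.5  0. ]
scene 97 [-0.0007  0.0041 -0.0377] [-0.016 -0.016 -0.075] [0.017 0.017 0.007]
-0.085 3 [-0.0016  0.0065 -0.0692]
-0.07 29 [-0.0011  0.0024 -0.0583]
-0.05 35 [-0.0012  0.0048 -0.0402]
-0.03 20 [-0.0002  0.0058 -0.0231]<stdin>:6: RuntimeWarning: Mean of empty slice.
  ret = um.true_divide(
Traceback (most recent call last):
ValueError: zero-size array to reduction operation minimum which has no identity
```

View pics/scene5.png

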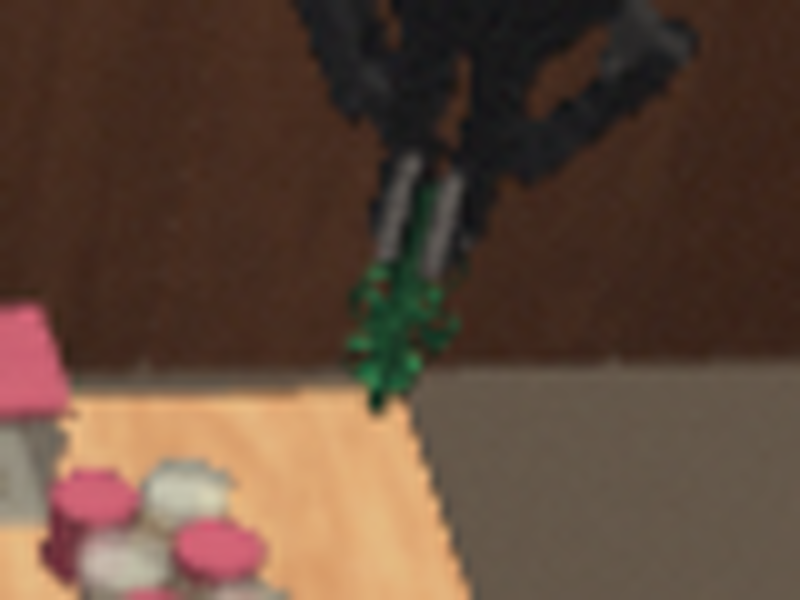

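The tree hangs straight between the pads, its foot at about crop (378,405). I'll carry it over.

Request:
{"api": "carry_out", "payload": {
  "increments": [
    [1,15,-4,0,0],
    [1,30,-7,0,0],
    [1,30,-7,0,0],
    [1,30,-7,0,0],
    [1,30,-7,0,0],
    [1,30,-7,0,0],
    [1,20,-5,0,0],
    [1,30,12,0,0],
    [1,34,13.5,0,0],
    [1,34,13.5,0,0]
  ]
}}

```text
time: 22.6
ee_pos: [0.4507, -0.0537, 0.3602]
eef_rot: [0.545, 0.838, -0.0, -0.001]
force: [1.2, 0.5, -0.2]
grip_width: 0.0069
```

Request:
{"api": "carry_out", "payload": {
  "increments": [
    [1,34,13.5,0,0],
    [1,34,13.5,0,0],
    [1,34,13.5,0,0],
    [1,34,13.5,0,0],
    [1,34,13.5,0,0],
    [1,34,13.5,0,0],
    [1,34,13.5,0,0],
    [1,34,13.5,0,0],
    [1,30,12,0,0],
    [1,20,8,0,0]
  ]
}}

```text
time: 23.43
ee_pos: [0.4359, 0.2947, 0.36]
eef_rot: [0.543, 0.84, -0.0, -0.001]
force: [-1.0, -0.6, 0.1]
grip_width: 0.0068
```

Request:
{"api": "carry_out", "payload": {
  "increments": [
    [1,0,0,0,0],
    [1,0,0,0,0],
    [1,0,0,0,0]
  ]
}}

```text
time: 23.68
ee_pos: [0.4373, 0.2911, 0.3603]
eef_rot: [0.544, 0.839, -0.001, -0.0]
force: [0.1, -0.6, -0.5]
grip_width: 0.0071
```

```bash
python3 -c "
from h import *
plan(.4354,.3132,.20)"
```

```text
t 23.68 pos [0.4373 0.2911 0.3603] yaw 114.1 tilt [-0.0003 -0.0014] w 0.0071 F [ 0.1 -0.6 -0.5] j7 -0.44
  total [ 21.    7.5 160.3] rows 5 each [ 4.2  1.5 32.1]
```

Request:
{"api": "carry_out", "payload": {
  "increments": [
    [1,12,4,15,0],
    [1,9,3.5,30,0],
    [1,0,0,35,0],
    [1,0,0,35,0],
    [1,0,0,30,0],
    [1,0,0,18,0],
    [1,0,0,12,0],
    [1,0,0,5,0],
    [1,0,0,0,0],
    [1,0,0,0,0]
  ]
}}

```text
time: 24.52
ee_pos: [0.4362, 0.314, 0.1821]
eef_rot: [0.545, 0.839, 0.001, 0.0]
force: [0.3, 0.3, 0.1]
grip_width: 0.0067
```

Request:
{"api": "carry_out", "payload": {
  "increments": [
    [1,0,0,0,0],
    [1,0,0,0,0],
    [1,0,0,0,0]
  ]
}}

```text
time: 24.77
ee_pos: [0.4359, 0.3144, 0.182]
eef_rot: [0.544, 0.839, 0.001, 0.0]
force: [-0.2, -0.4, -1.2]
grip_width: 0.0068
```

```bash
python3 - <<'E'
from h import *
plan(.4354,.3132,.172)
for n in("scene","top"):
    s=get_state()["ee_pos"];p,d=grab_frame(n);x,y=(int(v) for v in proj(n,[s[0],s[1],.09]))
    cv2.imwrite(f"pics/{n}6.png",cv2.resize(p[max(0,y-30):y+30,x-40:x+40][:,:,::-1],(800,600),interpolation=cv2.INTER_CUBIC))
E
```

```text
t 24.77 pos [0.4359 0.3144 0.182 ] yaw 114.1 tilt [0.0001 0.0016] w 0.0068 F [-0.2 -0.4 -1.2] j7 -0.58
  total [-0.9 -1.  10. ] rows 1 each [-0.9 -1.  10. ]
```

View pics/scene6.png

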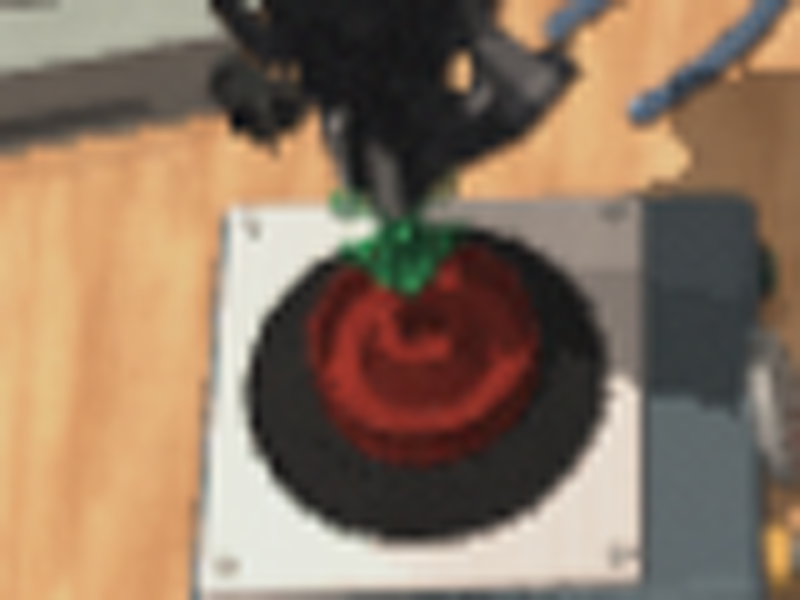

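Request:
{"api": "carry_out", "payload": {
  "increments": [
    [1,-0.9,-1,5,0],
    [1,0,0,0,0],
    [1,0,0,0,0],
    [1,0,0,0,0]
  ]
}}

```text
time: 25.2
ee_pos: [0.4349, 0.3127, 0.176]
eef_rot: [0.544, 0.839, -0.0, -0.0]
force: [0.3, -0.1, -1.0]
grip_width: 0.0069
```

```bash
python3 - <<'E'
from h import *
plan(.4354,.3132,.172)
for n in("scene","top"):
    s=get_state()["ee_pos"];p,d=grab_frame(n);X=cloud(n,d);x,y=(int(v) for v in proj(n,[s[0],s[1],.09]))
    cv2.imwrite(f"pics/{n}7.png",cv2.resize(p[max(0,y-15):y+15,x-20:x+20][:,:,::-1],(800,600),interpolation=cv2.INTER_NEAREST))
    for z in(.082,.09,.12,.15): q=proj(n,[s[0],s[1],z]);print(n,z,"crop px",round((q[0]-x+20.5)*20),round((q[1]-max(0,y-15)+.5)*20))
    g=p.astype(int);m=(g[...,1]>g[...,0]*1.25)&(g[...,1]>g[...,2]*1.1)&(np.hypot(X[...,0]-s[0],X[...,1]-s[1])<.05)&(X[...,2]>.08)
    T=X[m]-s; print(n,len(T))
    if len(T):print(T.min(0).round(3),T.max(0).round(3),np.median(T,0).round(4))
E
```

```text
t 25.20 pos [0.4349 0.3127 0.176 ] yaw 114.1 tilt [ 0.     -0.0003] w 0.0069 F [ 0.3 -0.1 -1. ] j7 -0.58
  total [0.3 0.6 4. ] rows 1 each [0.3 0.6 4. ]
scene 0.082 crop px 428 357
scene 0.09 crop px 423 329
scene 0.12 crop px 405 221
scene 0.15 crop px 385 108
scene 54
[-0.018 -0.016 -0.068] [ 0.014  0.015 -0.011] [-0.0033  0.0037 -0.0483]
top 0.082 crop px 435 327
top 0.09 crop px 429 314
top 0.12 crop px 404 261
top 0.15 crop px 379 207
top 4
[-0.036 -0.032 -0.059] [-0.003 -0.006  0.045] [-0.0106 -0.0082 -0.0501]
```

View pics/scene7.png

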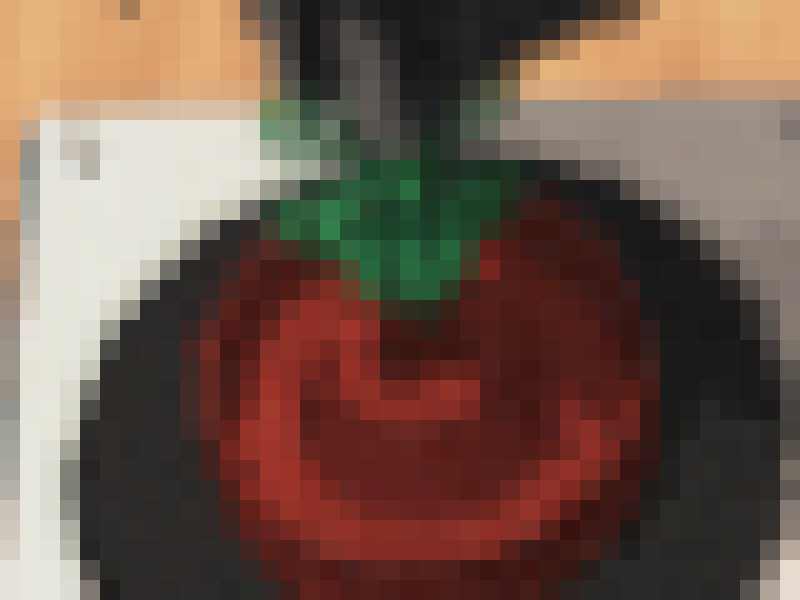

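View pics/top7.png

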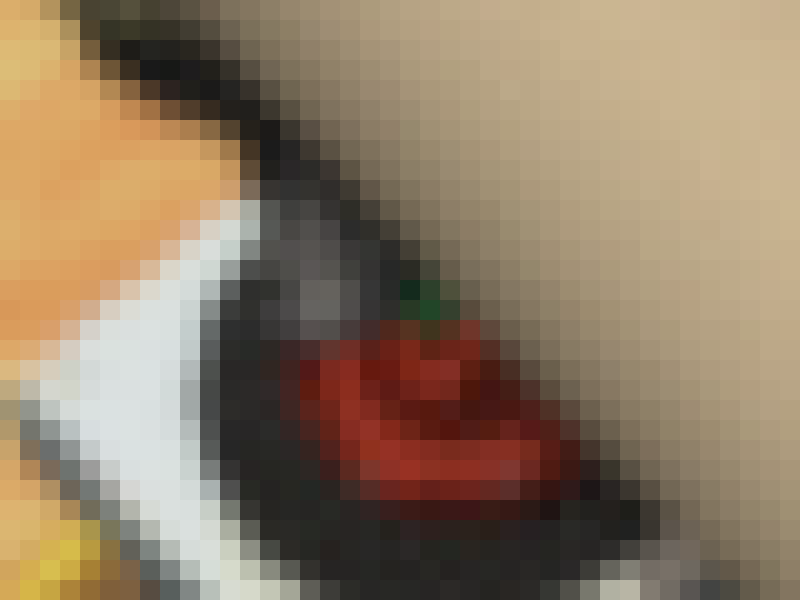

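The dark hole at crop (425,350) lines up with the projected tool axis at (428,357). I'll insert in small steps.

Request:
{"api": "carry_out", "payload": {
  "increments": [
    [1,0.3,0.5,4,0],
    [1,0,0,4,0],
    [1,0,0,3,0],
    [1,0,0,2,0],
    [1,0,0,0,0],
    [1,0,0,0,0]
  ]
}}

```text
time: 25.8
ee_pos: [0.4352, 0.3132, 0.1629]
eef_rot: [0.544, 0.839, -0.0, -0.0]
force: [0.3, 0.4, -0.1]
grip_width: 0.0069
```

Request:
{"api": "carry_out", "payload": {
  "increments": [
    [1,0,0,2,0],
    [1,0,0,2,0],
    [1,0,0,0,0],
    [1,0,0,0,0]
  ]
}}

```text
time: 26.13
ee_pos: [0.4353, 0.3132, 0.159]
eef_rot: [0.544, 0.839, -0.0, -0.0]
force: [0.0, -0.4, -0.2]
grip_width: 0.007
```

Request:
{"api": "carry_out", "payload": {
  "increments": [
    [1,0,0,2,0],
    [1,0,0,2,0],
    [1,0,0,2,0],
    [1,0,0,0,0],
    [1,0,0,0,0]
  ]
}}

```text
time: 26.55
ee_pos: [0.4352, 0.3132, 0.1529]
eef_rot: [0.544, 0.839, -0.0, -0.0]
force: [-0.1, 0.1, -0.5]
grip_width: 0.0067
```

Request:
{"api": "carry_out", "payload": {
  "increments": [
    [1,0,0,1.5,0],
    [1,0,0,0,0],
    [1,0,0,0,0]
  ]
}}

```text
time: 26.8
ee_pos: [0.4353, 0.3133, 0.1515]
eef_rot: [0.544, 0.839, 0.0, -0.0]
force: [-0.1, -0.0, 0.3]
grip_width: 0.0066
```

Request:
{"api": "carry_out", "payload": {
  "increments": [
    [1,0,0,1.5,0],
    [1,0,0,0,0],
    [1,0,0,0,0]
  ]
}}

```text
time: 27.05
ee_pos: [0.4353, 0.3133, 0.15]
eef_rot: [0.544, 0.839, 0.0, -0.0]
force: [-0.1, -0.0, -0.2]
grip_width: 0.0067
```

Request:
{"api": "carry_out", "payload": {
  "increments": [
    [1,0,0,1,0],
    [1,0,0,0,0],
    [1,0,0,0,0]
  ]
}}

```text
time: 27.3
ee_pos: [0.4356, 0.3136, 0.1498]
eef_rot: [0.544, 0.839, 0.0, 0.0]
force: [-1.4, -1.4, 6.6]
grip_width: 0.0066
```

Request:
{"api": "carry_out", "payload": {
  "increments": [
    [1,0,0,1,0],
    [1,0,0,0,0],
    [1,0,0,0,0]
  ]
}}

```text
time: 27.55
ee_pos: [0.4358, 0.3139, 0.1498]
eef_rot: [0.544, 0.839, 0.001, 0.001]
force: [-2.5, -2.8, 12.9]
grip_width: 0.0069
```

The button seated at exactly the expected height (TCP 0.150, rising to 13 N). I'll release it and head for the tall flask.

Request:
{"api": "carry_out", "payload": {
  "increments": [
    [1,0,0,-2,0],
    [0.7,0,0,0,0],
    [0,0,0,0,0],
    [0,0,0,0,0],
    [0,0,0,-15,0],
    [0,0,0,-30,0],
    [0,0,0,-35,0],
    [0,0,0,-35,0],
    [0,0,0,-35,0],
    [0,0,0,0,0]
  ]
}}

```text
time: 28.38
ee_pos: [0.4365, 0.3155, 0.3066]
eef_rot: [0.544, 0.839, 0.004, 0.002]
force: [0.6, 1.5, 0.4]
grip_width: 0.0853
```

Request:
{"api": "carry_out", "payload": {
  "increments": [
    [0,-35,-10,0,0],
    [0,-35,-10,0,0],
    [0,-35,-10,0,0],
    [0,-35,-10,0,0],
    [0,0,0,0,0],
    [0,0,0,0,0]
  ]
}}

```text
time: 28.88
ee_pos: [0.4569, 0.1658, 0.2995]
eef_rot: [0.547, 0.837, -0.001, 0.0]
force: [0.1, 0.2, 0.0]
grip_width: 0.0854
```

```bash
python3 - <<'E'
from h import *
plan(.455,-.163,.30)
for n in("scene","top"):
    p,d=grab_frame(n);np.savez(n+"8.npz",p=p,d=d);X=cloud(n,d);x,y=(int(v) for v in proj(n,[.4354,.3132,.1]))
    cv2.imwrite(f"pics/{n}8.png",cv2.resize(p[max(0,y-24):y+24,x-32:x+32][:,:,::-1],(800,600),interpolation=cv2.INTER_CUBIC))
    g=p.astype(int);m=(g[...,1]>g[...,0]*1.25)&(g[...,1]>g[...,2]*1.1)&(np.hypot(X[...,0]-.4354,X[...,1]-.3132)<.05)
    T=X[m];
    for a,b in((.08,.10),(.10,.115),(.115,.13),(.13,.145),(.145,.165)):
        k=T[(T[:,2]>a)&(T[:,2]<b)]
        if len(k):print(n,a,len(k),k.mean(0).round(4),((k.min(0)+k.max(0))/2).round(4),"zmax",k[:,2].max().round(3))
E
```

```text
t 28.88 pos [0.4569 0.1658 0.2995] yaw 113.7 tilt [-0.001  -0.0007] w 0.0854 F [0.1 0.2 0. ] j7 -0.14
  total [-3.004e+02 -1.338e+02 -1.000e-01] rows 10 each [-30.  -13.4  -0. ]
scene 0.08 23 [0.433  0.3148 0.0905] [0.4341 0.3125 0.0899] zmax 0.099
scene 0.1 25 [0.4323 0.3147 0.1073] [0.4361 0.3123 0.1075] zmax 0.115
scene 0.115 24 [0.4336 0.3145 0.1225] [0.4336 0.3124 0.1223] zmax 0.129
scene 0.13 6 [0.4346 0.3147 0.135 ] [0.4344 0.3137 0.1352] zmax 0.14
scene 0.145 7 [0.4344 0.3137 0.1495] [0.4342 0.3135 0.149 ] zmax 0.152
top 0.08 12 [0.436  0.3089 0.0897] [0.4442 0.3091 0.0888] zmax 0.096
top 0.1 11 [0.4361 0.3121 0.1056] [0.4392 0.314  0.1072] zmax 0.114
top 0.115 7 [0.4353 0.3114 0.1219] [0.4333 0.3112 0.1219] zmax 0.128
top 0.13 4 [0.4394 0.3078 0.1329] [0.4416 0.308  0.1326] zmax 0.135
top 0.145 5 [0.4364 0.3085 0.1503] [0.4368 0.3086 0.1509] zmax 0.156
```

View pics/scene8.png

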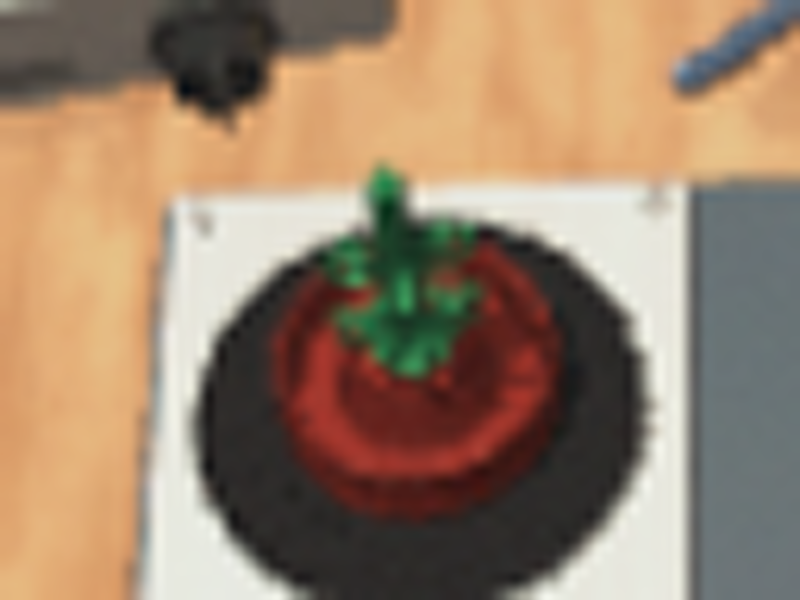

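View pics/top8.png

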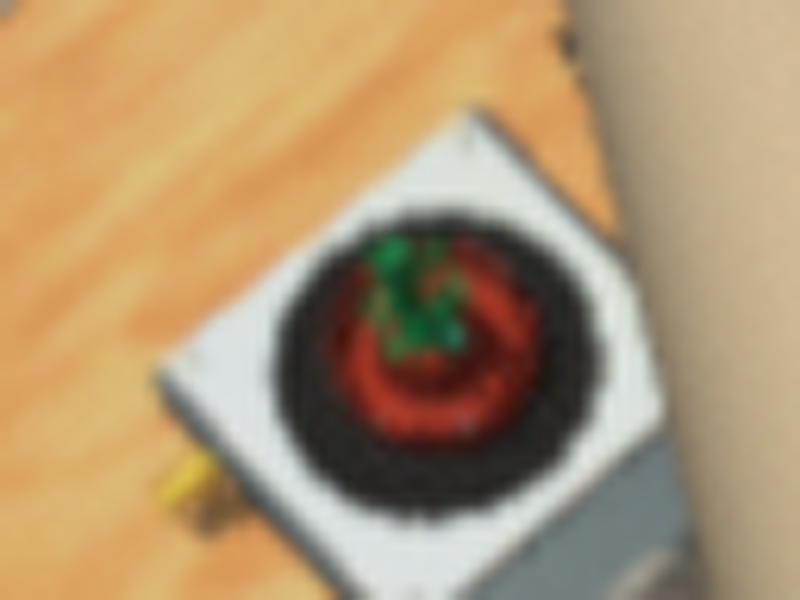

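The tree stands upright on the dome with its top at z 0.152. Next is the tall flask.

Request:
{"api": "carry_out", "payload": {
  "increments": [
    [0,-30,-13.4,0,0],
    [0,-30,-13.4,0,0],
    [0,-30,-13.4,0,0],
    [0,-30,-13.4,0,0],
    [0,-30,-13.4,0,0],
    [0,-30,-13.4,0,0],
    [0,-30,-13.4,0,0],
    [0,-30,-13.4,0,0],
    [0,-30,-13.4,0,0],
    [0,-30,-13.4,0,0]
  ]
}}

```text
time: 29.82
ee_pos: [0.4566, -0.1587, 0.3]
eef_rot: [0.542, 0.84, 0.0, 0.0]
force: [-0.4, 0.7, 0.1]
grip_width: 0.0856
```

Request:
{"api": "carry_out", "payload": {
  "increments": [
    [0,0,0,0,7],
    [0,0,0,0,7],
    [0,0,0,0,7],
    [0,0,0,0,7],
    [0,0,0,0,7],
    [0,0,0,0,7],
    [0,0,0,0,7],
    [0,0,0,0,7],
    [0,0,0,0,4],
    [0,0,0,0,0]
  ]
}}

```text
time: 30.65
ee_pos: [0.4569, -0.1571, 0.2999]
eef_rot: [0.89, 0.455, 0.0, -0.0]
force: [-0.1, 0.2, 0.3]
grip_width: 0.0853
```

Request:
{"api": "carry_out", "payload": {
  "increments": [
    [0,0,0,0,0],
    [0,0,0,0,0]
  ]
}}

```text
time: 30.82
ee_pos: [0.4564, -0.1583, 0.2999]
eef_rot: [0.89, 0.457, 0.0, -0.0]
force: [1.0, -0.1, -0.4]
grip_width: 0.085
```

```bash
python3 -c "
from h import *
for n in('scene','top'):
    z=np.load(n+'8.npz');X=cloud(n,z['d']);m=(np.hypot(X[...,0]-.46,X[...,1]+.163)<.05)
    for a,b in ((.09,.101),(.07,.09)):
        T=X[m&(X[...,2]>a)&(X[...,2]<b)];print(n,a,len(T),((T.min(0)+T.max(0))/2).round(4),np.ptp(T,0).round(3))
plan(.460,-.1635,.092)"
```

```text
scene 0.09 64 [ 0.4605 -0.1611  0.0952] [0.053 0.054 0.01 ]
scene 0.07 124 [ 0.4605 -0.161   0.0801] [0.055 0.054 0.02 ]
top 0.09 34 [ 0.4614 -0.165   0.0961] [0.054 0.051 0.009]
top 0.07 44 [ 0.4618 -0.1626  0.0797] [0.055 0.052 0.019]
t 30.82 pos [ 0.4564 -0.1583  0.2999] yaw 54.4 tilt [ 0.0003 -0.0003] w 0.0850 F [ 1.  -0.1 -0.4] j7 -0.42
  total [ -2.2   6.  207.9] rows 6 each [-0.4  1.  34.7]
```

Request:
{"api": "carry_out", "payload": {
  "increments": [
    [0,-1.5,6,15,0],
    [0,0,0,35,0],
    [0,0,0,38,0],
    [0,0,0,38,0],
    [0,0,0,35,0],
    [0,0,0,22,0],
    [0,0,0,15,0],
    [0,0,0,8,0],
    [0,0,0,0,0],
    [0,0,0,0,0]
  ]
}}

```text
time: 31.65
ee_pos: [0.4604, -0.1639, 0.0945]
eef_rot: [0.89, 0.455, 0.0, -0.0]
force: [-0.8, -0.1, 0.0]
grip_width: 0.0852
```

Request:
{"api": "carry_out", "payload": {
  "increments": [
    [0,0,0,0,0],
    [1,0,0,0,0],
    [1,0,0,0,0],
    [1,0,0,0,0],
    [1,0,0,0,0],
    [1,0,0,0,0],
    [1,0,0,0,0]
  ]
}}

```text
time: 32.23
ee_pos: [0.4604, -0.1642, 0.0951]
eef_rot: [0.891, 0.455, 0.0, 0.001]
force: [-1.5, 1.1, 7.3]
grip_width: 0.0531
```

Request:
{"api": "carry_out", "payload": {
  "increments": [
    [1,0,0,0,0],
    [1,0,0,-5,0],
    [1,0,0,-15,0],
    [1,0,0,-30,0],
    [1,0,0,-35,0],
    [1,0,0,-35,0],
    [1,0,0,-35,0],
    [1,0,0,-35,0],
    [1,0,0,-35,0],
    [1,0,0,-25,0]
  ]
}}

```text
time: 33.07
ee_pos: [0.46, -0.1639, 0.3476]
eef_rot: [0.891, 0.455, 0.001, 0.001]
force: [1.7, 0.1, -2.3]
grip_width: 0.0528
```

Request:
{"api": "carry_out", "payload": {
  "increments": [
    [1,0,0,-15,0],
    [1,0,0,0,0],
    [1,0,0,0,0],
    [1,0,0,0,0]
  ]
}}

```text
time: 33.4
ee_pos: [0.4593, -0.1641, 0.3577]
eef_rot: [0.891, 0.455, -0.001, -0.001]
force: [0.5, 0.2, -2.1]
grip_width: 0.0526
```

```bash
python3 - <<'E'
from h import *
plan(.445,.02,.36);plan(.4354,.3132,.36,frm=(.445,.02,.36))
for n in("scene","top"):
    s=get_state()["ee_pos"];p,d=grab_frame(n);X=cloud(n,d);x,y=(int(v) for v in proj(n,s-[0,0,.05]))
    m=(np.hypot(X[...,0]-s[0],X[...,1]-s[1])<.035)&(d>0)
    for a,b in((-.1,-.08),(-.08,-.05),(-.05,-.025)):
        T=X[m]-s;T=T[(T[:,2]>a)&(T[:,2]<b)]
        if len(T): print(n,a,len(T),T.min(0).round(4),T.max(0).round(4),circ(T))
    cv2.imwrite(f"pics/{n}9.png",cv2.resize(p[max(0,y-30):y+30,x-40:x+40][:,:,::-1],(800,600),interpolation=cv2.INTER_CUBIC))
E
```

```text
t 33.40 pos [ 0.4593 -0.1641  0.3577] yaw 54.1 tilt [-0.0004 -0.0019] w 0.0526 F [ 0.5  0.2 -2.1] j7 -0.42
  total [ 140.7 -119.6   -2.1] rows 6 each [ 23.4 -19.9  -0.3]
t 33.40 pos [ 0.4593 -0.1641  0.3577] yaw 54.1 tilt [-0.0004 -0.0019] w 0.0526 F [ 0.5  0.2 -2.1] j7 -0.42
  total [ 231.8 -179.8    0.3] rows 9 each [ 25.8 -20.    0. ]
scene -0.1 71 [-0.0275 -0.0108 -0.0974] [ 0.0177  0.031  -0.0803] (array([0.0005, 0.0029]), np.float64(0.0521))
scene -0.08 147 [-0.0269 -0.0117 -0.08  ] [ 0.0205  0.0315 -0.05  ] (array([0.0001, 0.0035]), np.float64(0.0511))
scene -0.05 136 [-0.0265 -0.0159 -0.0497] [ 0.0269  0.0311 -0.0253] (array([0.0006, 0.0029]), np.float64(0.0515))
```

View pics/scene9.png

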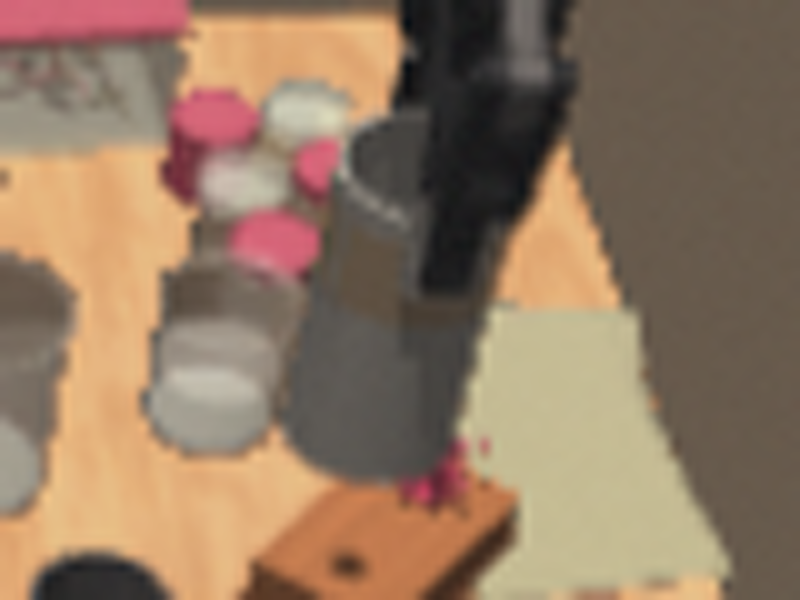

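The flask hangs upright and clear of the rest, and its centre is about 2 mm towards tool +x. I'll carry it over the tree.

Request:
{"api": "carry_out", "payload": {
  "increments": [
    [1,12,-10,0,0],
    [1,24,-20,0,0],
    [1,26,-22,0,0],
    [1,26,-22,0,0],
    [1,26,-22,0,0],
    [1,26,-23,0,0],
    [1,26,-20,0,0],
    [1,26,-20,0,0],
    [1,26,-20,0,0],
    [1,26,-20,0,0]
  ]
}}

```text
time: 34.33
ee_pos: [0.4408, 0.1522, 0.3586]
eef_rot: [0.891, 0.455, -0.0, 0.0]
force: [0.8, 0.2, -1.9]
grip_width: 0.0527
```

Request:
{"api": "carry_out", "payload": {
  "increments": [
    [1,26,-20,0,0],
    [1,26,-20,0,0],
    [1,26,-20,0,0],
    [1,26,-20,0,0],
    [1,16,-14,0,0],
    [1,8,-7,0,0],
    [1,0,0,0,0],
    [1,0,0,0,0],
    [1,0,0,0,0],
    [1,0,0,0,0]
  ]
}}

```text
time: 35.17
ee_pos: [0.4357, 0.3118, 0.3589]
eef_rot: [0.891, 0.454, -0.0, 0.0]
force: [0.3, -0.3, -1.6]
grip_width: 0.0528
```

```bash
python3 - <<'E'
from h import *
plan(.4343,.3117,.265)
E
```

```text
t 35.17 pos [0.4357 0.3118 0.3589] yaw 54.0 tilt [-0.0007  0.0006] w 0.0528 F [ 0.3 -0.3 -1.6] j7 -1.55
  total [-0.9 -1.1 93.9] rows 3 each [-0.3 -0.4 31.3]
```

Request:
{"api": "carry_out", "payload": {
  "increments": [
    [1,-0.9,-1.1,15,0],
    [1,0,0,30,0],
    [1,0,0,25,0],
    [1,0,0,15,0],
    [1,0,0,6,0],
    [1,0,0,0,0],
    [1,0,0,0,0],
    [1,0,0,0,0]
  ]
}}

```text
time: 35.83
ee_pos: [0.4344, 0.3132, 0.2695]
eef_rot: [0.891, 0.454, 0.001, -0.0]
force: [0.0, 0.9, -1.9]
grip_width: 0.0524
```

```bash
python3 - <<'E'
from h import *
plan(.4343,.3117,.25)
for n in("scene","top"):
    s=get_state()["ee_pos"];p,d=grab_frame(n);X=cloud(n,d);x,y=(int(v) for v in proj(n,[.435,.313,.15]))
    m=(np.hypot(X[...,0]-s[0],X[...,1]-s[1])<.035)&(d>0)
    for a,b in((-.09,-.05),(-.05,-.025)):
        T=X[m]-s;T=T[(T[:,2]>a)&(T[:,2]<b)]
        if len(T)>5: print(n,a,len(T),circ(T))
    cv2.imwrite(f"pics/{n}10.png",cv2.resize(p[max(0,y-30):y+30,x-40:x+40][:,:,::-1],(800,600),interpolation=cv2.INTER_CUBIC))
E
```

```text
t 35.83 pos [0.4344 0.3132 0.2695] yaw 54.0 tilt [0.002  0.0007] w 0.0524 F [ 0.   0.9 -1.9] j7 -1.58
  total [-1.3  0.8 19.5] rows 1 each [-1.3  0.8 19.5]
scene -0.09 171 (array([0.0012, 0.0022]), np.float64(0.0529))
scene -0.05 132 (array([0.0006, 0.0022]), np.float64(0.0517))
top -0.09 28 (array([0.    , 0.0006]), np.float64(0.0504))
top -0.05 14 (array([-0.004 ,  0.0028]), np.float64(0.0403))
```

View pics/scene10.png

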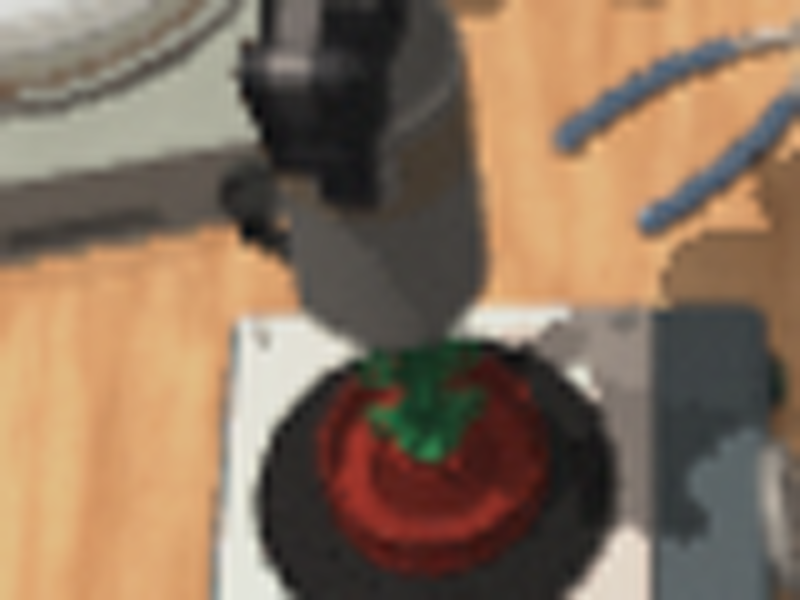

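View pics/top10.png

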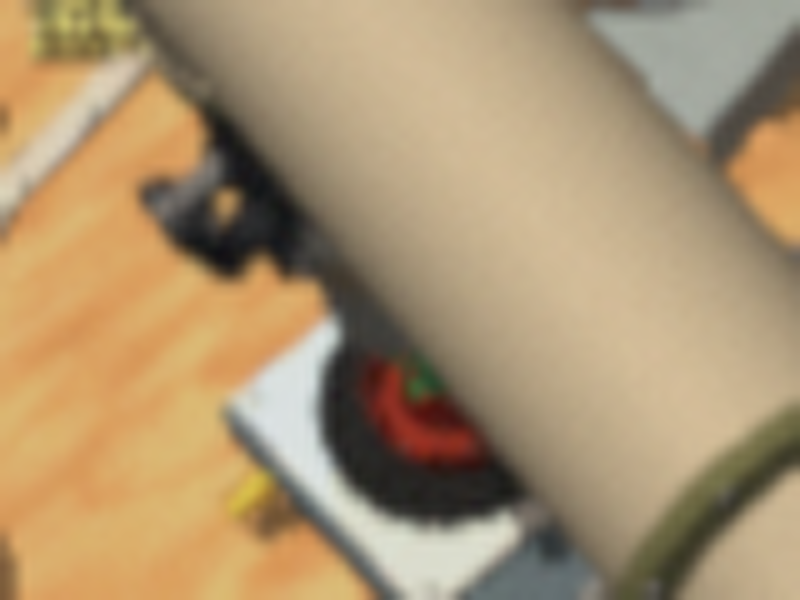

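Request:
{"api": "carry_out", "payload": {
  "increments": [
    [1,-1,0.3,6,0],
    [1,0,0,8,0],
    [1,0,0,8,0],
    [1,0,0,8,0],
    [1,0,0,8,0],
    [1,0,0,8,0],
    [1,0,0,4,0],
    [1,0,0,0,0]
  ]
}}

```text
time: 36.6
ee_pos: [0.4331, 0.3116, 0.2168]
eef_rot: [0.891, 0.455, -0.001, 0.0]
force: [-0.3, 0.4, -2.2]
grip_width: 0.0529
```

Request:
{"api": "carry_out", "payload": {
  "increments": [
    [1,0,0,8,0],
    [1,0,0,8,0],
    [1,0,0,8,0],
    [1,0,0,6,0],
    [1,0,0,4,0],
    [1,0,0,2,0],
    [1,0,0,0,0],
    [1,0,0,0,0]
  ]
}}

```text
time: 37.27
ee_pos: [0.4335, 0.3122, 0.1822]
eef_rot: [0.891, 0.455, 0.0, -0.0]
force: [-0.5, -0.2, -1.7]
grip_width: 0.0529
```

Request:
{"api": "carry_out", "payload": {
  "increments": [
    [1,0.3,0.8,4,0],
    [1,0,0,3,0],
    [1,0,0,2,0],
    [1,0,0,2,0],
    [1,0,0,0,0],
    [1,0,0,0,0]
  ]
}}

```text
time: 37.77
ee_pos: [0.4343, 0.3118, 0.171]
eef_rot: [0.891, 0.455, -0.0, -0.0]
force: [0.5, -0.5, -1.4]
grip_width: 0.0523
```

Request:
{"api": "carry_out", "payload": {
  "increments": [
    [1,0,0,2,0],
    [1,0,0,2,0],
    [1,0,0,2,0],
    [1,0,0,0,0],
    [1,0,0,0,0]
  ]
}}

```text
time: 38.18
ee_pos: [0.4342, 0.3117, 0.1649]
eef_rot: [0.891, 0.455, -0.0, -0.0]
force: [0.5, -0.3, -2.7]
grip_width: 0.0528
```

Request:
{"api": "carry_out", "payload": {
  "increments": [
    [1,0,0,2,0],
    [1,0,0,2,0],
    [1,0,0,0,0],
    [1,0,0,0,0]
  ]
}}

```text
time: 38.52
ee_pos: [0.4342, 0.3117, 0.1609]
eef_rot: [0.891, 0.455, -0.0, -0.0]
force: [0.4, -0.0, -1.6]
grip_width: 0.0528
```

Request:
{"api": "carry_out", "payload": {
  "increments": [
    [1,0,0,1.5,0],
    [1,0,0,1.5,0],
    [1,0,0,0,0],
    [1,0,0,0,0]
  ]
}}

```text
time: 38.85
ee_pos: [0.4343, 0.3118, 0.158]
eef_rot: [0.891, 0.455, -0.0, -0.0]
force: [0.3, 0.5, -2.1]
grip_width: 0.0528
```

Request:
{"api": "carry_out", "payload": {
  "increments": [
    [1,0,0,1,0],
    [1,0,0,0,0],
    [1,0,0,0,0]
  ]
}}

```text
time: 39.1
ee_pos: [0.4344, 0.3119, 0.1573]
eef_rot: [0.891, 0.455, 0.0, -0.0]
force: [-0.2, 0.0, 0.8]
grip_width: 0.0527
```

Request:
{"api": "carry_out", "payload": {
  "increments": [
    [1,0,0,1,0],
    [1,0,0,0,0],
    [1,0,0,0,0]
  ]
}}

```text
time: 39.35
ee_pos: [0.4346, 0.3124, 0.1571]
eef_rot: [0.891, 0.455, 0.001, -0.0]
force: [-1.9, -1.7, 6.9]
grip_width: 0.0529
```

The flask sits in the groove with its lower end at z 0.062, as expected. I'll release it and go to the collar.

Request:
{"api": "carry_out", "payload": {
  "increments": [
    [1,0,0,-1.5,0],
    [0,0,0,0,0],
    [0,0,0,0,0],
    [0,0,0,0,0],
    [0,0,0,-10,0],
    [0,0,0,-25,0],
    [0,0,0,-35,0],
    [0,0,0,-38,0],
    [0,0,0,-38,0],
    [0,0,0,0,0]
  ]
}}

```text
time: 40.18
ee_pos: [0.4353, 0.3144, 0.3116]
eef_rot: [0.891, 0.455, 0.005, -0.001]
force: [0.3, 0.4, 0.5]
grip_width: 0.0856
```

Request:
{"api": "carry_out", "payload": {
  "increments": [
    [0,-26,20,0,0],
    [0,-29,21,0,0],
    [0,-29,21,0,0],
    [0,-29,21,0,0],
    [0,-29,21,0,0],
    [0,-29,21,0,0],
    [0,-29,21,0,0],
    [0,-29,21,0,0],
    [0,-29,21,0,0],
    [0,-29,21,0,0]
  ]
}}

```text
time: 41.02
ee_pos: [0.4348, -0.0447, 0.3045]
eef_rot: [0.891, 0.455, 0.0, 0.001]
force: [1.2, -1.1, 0.1]
grip_width: 0.0858
```

Request:
{"api": "carry_out", "payload": {
  "increments": [
    [0,-29,21,0,0],
    [0,-29,21,0,0],
    [0,-29,21,0,0],
    [0,-29,21,0,0],
    [0,-29,22,0,0],
    [0,-29,22,0,0],
    [0,-20,15,0,0],
    [0,0,0,0,0],
    [0,0,0,0,0],
    [0,0,0,0,0]
  ]
}}

```text
time: 41.85
ee_pos: [0.4375, -0.2832, 0.3039]
eef_rot: [0.89, 0.455, 0.0, -0.0]
force: [0.3, 0.4, -0.5]
grip_width: 0.0852
```

```bash
python3 - <<'E'
from h import *
plan(.448,-.2955,.12)
for n in("scene","top"):
    p,d=grab_frame(n);np.savez(n+"11.npz",p=p,d=d);X=cloud(n,d);x,y=(int(v) for v in proj(n,[.435,.313,.11]))
    for nm,c,zs in(("flask",(.4352,.3135),((.145,.165),(.12,.145),(.085,.12))),("collar",(.448,-.2955),((.03,.043),))):
        m=(np.hypot(X[...,0]-c[0],X[...,1]-c[1])<.042)&(d>0)
        for a,b in zs:
            T=X[m&(X[...,2]>a)&(X[...,2]<b)]
            if len(T)>5: print(n,nm,a,len(T),((T.min(0)+T.max(0))/2).round(4),np.ptp(T,0).round(3),"zmax",T[:,2].max().round(3))
    cv2.imwrite(f"pics/{n}11.png",cv2.resize(p[max(0,y-30):y+30,x-40:x+40][:,:,::-1],(800,600),interpolation=cv2.INTER_CUBIC))
E
```

```text
t 41.85 pos [ 0.4375 -0.2832  0.3039] yaw 54.1 tilt [0.001 0.   ] w 0.0852 F [ 0.3  0.4 -0.5] j7 -0.24
  total [ -4.   15.7 183.9] rows 6 each [-0.7  2.6 30.6]
scene flask 0.145 151 [0.4344 0.3145 0.1538] [0.055 0.053 0.017] zmax 0.162
scene flask 0.12 181 [0.4342 0.3151 0.1325] [0.053 0.053 0.025] zmax 0.145
scene flask 0.085 164 [0.4345 0.3153 0.1022] [0.055 0.052 0.034] zmax 0.119
scene collar 0.03 115 [ 0.4472 -0.2948  0.0365] [0.065 0.066 0.013] zmax 0.043
top flask 0.145 58 [0.4358 0.3119 0.155 ] [0.053 0.054 0.019] zmax 0.164
top flask 0.12 78 [0.4344 0.311  0.1326] [0.054 0.056 0.025] zmax 0.145
top flask 0.085 86 [0.434  0.311  0.1024] [0.055 0.054 0.034] zmax 0.12
```

View pics/scene11.png

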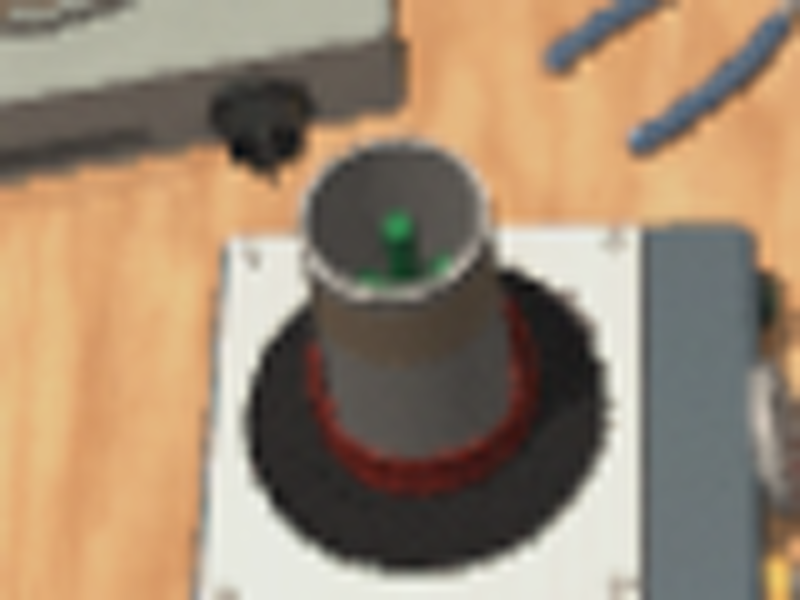

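View pics/top11.png

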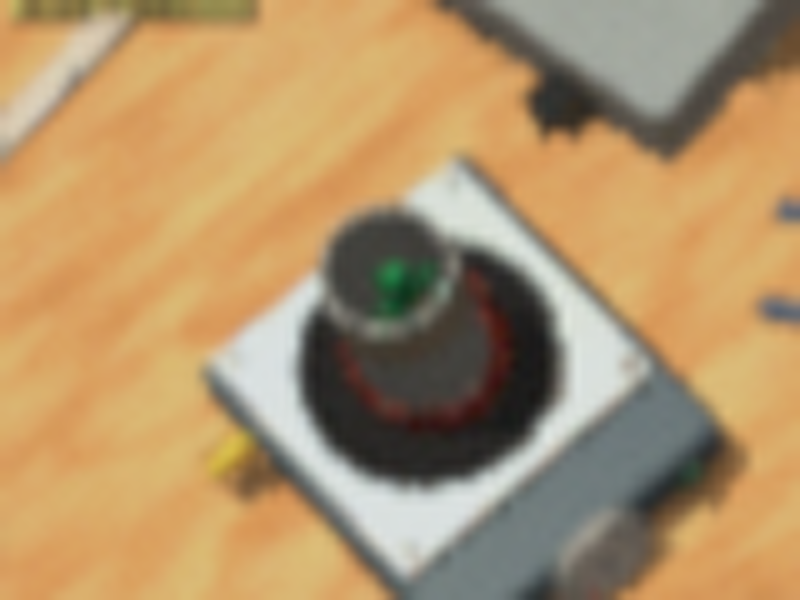

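Both views show the flask upright in the groove with the tree inside. Its centre is about (0.435, 0.313) and its top about 0.160. I'll go down to the collar.

Request:
{"api": "carry_out", "payload": {
  "increments": [
    [0,-4,15.5,20,0],
    [0,0,0,38,0],
    [0,0,0,40,0],
    [0,0,0,40,0],
    [0,0,0,40,0],
    [0,0,0,35,0],
    [0,0,0,25,0],
    [0,0,0,20,0],
    [0,0,0,10,0],
    [0,0,0,4,0]
  ]
}}

```text
time: 42.78
ee_pos: [0.4469, -0.2954, 0.0305]
eef_rot: [0.89, 0.455, -0.0, -0.001]
force: [-0.6, -0.0, 0.6]
grip_width: 0.0855
```

Request:
{"api": "carry_out", "payload": {
  "increments": [
    [0,0,0,0,0],
    [0,0,0,0,0],
    [0,0,0,0,0]
  ]
}}

```text
time: 43.03
ee_pos: [0.4484, -0.297, 0.0332]
eef_rot: [0.891, 0.455, 0.001, 0.001]
force: [-0.6, -0.1, 0.6]
grip_width: 0.0855
```

Request:
{"api": "carry_out", "payload": {
  "increments": [
    [1,0,0,0,0],
    [1,0,0,0,0],
    [1,0,0,0,0],
    [1,0,0,0,0],
    [1,0,0,0,0],
    [1,0,0,0,0]
  ]
}}

```text
time: 43.53
ee_pos: [0.448, -0.2971, 0.0329]
eef_rot: [0.891, 0.454, 0.0, 0.001]
force: [-1.5, 0.8, 8.1]
grip_width: 0.0615
```

Request:
{"api": "carry_out", "payload": {
  "increments": [
    [0,0,0,0,0],
    [0,0,0,0,0],
    [0,0,0,0,0],
    [0,0,0,0,-7],
    [0,0,0,0,-7],
    [0,0,0,0,-7],
    [0,0,0,0,-7],
    [0,0,0,0,-7],
    [0,0,0,0,-7],
    [0,0,0,0,-7]
  ]
}}

```text
time: 44.37
ee_pos: [0.4472, -0.2966, 0.0315]
eef_rot: [0.62, 0.785, 0.0, -0.0]
force: [0.1, 0.2, -0.7]
grip_width: 0.0853
```

Request:
{"api": "carry_out", "payload": {
  "increments": [
    [0,0,0,0,-7],
    [0,0,0,0,-7],
    [0,0,0,0,-7],
    [0,0,0,0,-7],
    [0,0,0,0,-7],
    [0,0,0,0,-6],
    [0,0,0,0,0],
    [0,0,0,0,0],
    [0,0,0,0,0]
  ]
}}

```text
time: 45.12
ee_pos: [0.4473, -0.2966, 0.0315]
eef_rot: [0.31, 0.951, 0.0, -0.0]
force: [0.3, -0.1, -0.6]
grip_width: 0.0853
```

Request:
{"api": "carry_out", "payload": {
  "increments": [
    [1,0,0,0,0],
    [1,0,0,0,0],
    [1,0,0,0,0],
    [1,0,0,0,0],
    [1,0,0,0,0],
    [1,0,0,0,0]
  ]
}}

```text
time: 45.62
ee_pos: [0.4475, -0.2967, 0.0321]
eef_rot: [0.309, 0.951, -0.0, 0.0]
force: [-2.3, -0.6, 5.8]
grip_width: 0.0617
```

Request:
{"api": "carry_out", "payload": {
  "increments": [
    [1,0,0,-5,0],
    [1,0,0,-15,0],
    [1,0,0,-30,0],
    [1,0,0,-38,0],
    [1,0,0,-38,0],
    [1,0,0,-38,0],
    [1,0,0,-38,0],
    [1,0,0,-38,0],
    [1,0,0,-25,0],
    [1,0,0,-5,0]
  ]
}}

```text
time: 46.45
ee_pos: [0.4492, -0.296, 0.3076]
eef_rot: [0.308, 0.951, -0.001, 0.004]
force: [1.2, -0.2, -0.8]
grip_width: 0.0616
```

Request:
{"api": "carry_out", "payload": {
  "increments": [
    [1,0,0,0,0],
    [1,0,0,0,0],
    [1,0,0,0,0]
  ]
}}

```text
time: 46.7
ee_pos: [0.4466, -0.2963, 0.3003]
eef_rot: [0.308, 0.951, 0.0, -0.001]
force: [0.1, -0.2, -1.4]
grip_width: 0.061
```

```bash
python3 - <<'E'
from h import *
plan(.46,0,.30);plan(.4352,.3132,.30,frm=(.46,0,.30))
n="scene";p,d=grab_frame(n);s=get_state()["ee_pos"];x,y=(int(v) for v in proj(n,s))
cv2.imwrite(f"pics/{n}12.png",cv2.resize(p[max(0,y-30):y+30,x-40:x+40][:,:,::-1],(800,600),interpolation=cv2.INTER_CUBIC))
E
```

```text
t 46.70 pos [ 0.4466 -0.2963  0.3003] yaw 144.1 tilt [ 0.0022 -0.0003] w 0.0610 F [ 0.1 -0.2 -1.4] j7 1.17
  total [163.  247.8   0.5] rows 9 each [18.1 27.5  0.1]
t 46.70 pos [ 0.4466 -0.2963  0.3003] yaw 144.1 tilt [ 0.0022 -0.0003] w 0.0610 F [ 0.1 -0.2 -1.4] j7 1.17
  total [203.8 239.1   0.4] rows 9 each [22.6 26.6  0. ]
```

View pics/scene12.png

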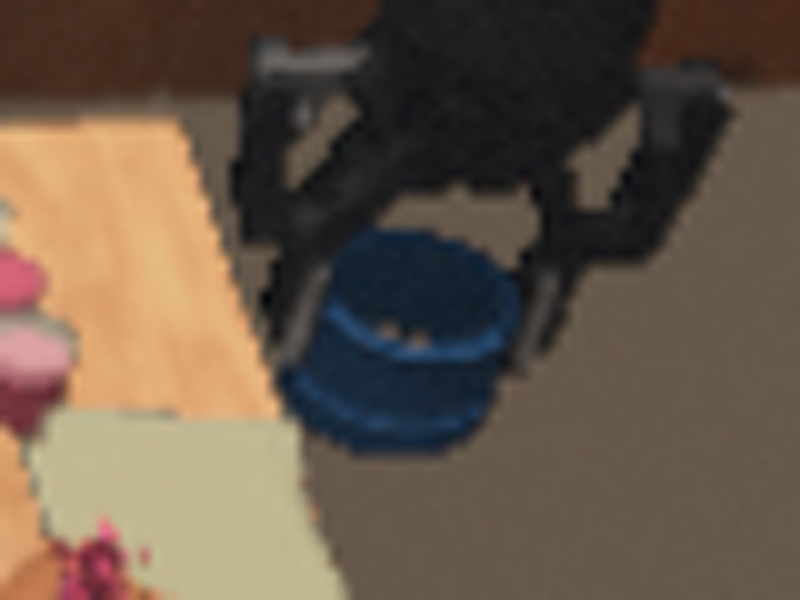

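The collar is held level with its skirt down. I'll carry it to the flask.

Request:
{"api": "carry_out", "payload": {
  "increments": [
    [1,10,15,0,0],
    [1,19,29,0,0],
    [1,19,29,0,0],
    [1,19,29,0,0],
    [1,19,29,0,0],
    [1,19,29,0,0],
    [1,19,29,0,0],
    [1,19,29,0,0],
    [1,20,29.8,0,0],
    [1,24,28,0,0]
  ]
}}

```text
time: 47.58
ee_pos: [0.457, 0.0379, 0.3006]
eef_rot: [0.309, 0.951, -0.0, -0.001]
force: [0.7, -0.0, -0.6]
grip_width: 0.0612
```

Request:
{"api": "carry_out", "payload": {
  "increments": [
    [1,24,28,0,0],
    [1,24,28,0,0],
    [1,24,28,0,0],
    [1,24,28,0,0],
    [1,24,28,0,0],
    [1,24,28,0,0],
    [1,20,24,0,0],
    [1,12,14,0,0],
    [1,4,5,0,0],
    [1,0,0,0,0]
  ]
}}

```text
time: 48.42
ee_pos: [0.4341, 0.3148, 0.3007]
eef_rot: [0.306, 0.952, -0.0, -0.001]
force: [-0.1, -0.5, -1.0]
grip_width: 0.0612
```

Request:
{"api": "carry_out", "payload": {
  "increments": [
    [1,0,0,0,0],
    [1,0,0,0,0],
    [1,0,0,0,0]
  ]
}}

```text
time: 48.67
ee_pos: [0.4366, 0.3112, 0.3014]
eef_rot: [0.31, 0.951, -0.0, 0.0]
force: [0.0, -0.9, -2.1]
grip_width: 0.0614
```

```bash
python3 - <<'E'
from h import *
plan(.4350,.3132,.205)
E
```

```text
t 48.67 pos [0.4366 0.3112 0.3014] yaw 143.9 tilt [-0.0006 -0.0006] w 0.0614 F [ 0.  -0.9 -2.1] j7 -0.04
  total [ 2.5  0.7 96.4] rows 3 each [ 0.8  0.2 32.1]
```

Request:
{"api": "carry_out", "payload": {
  "increments": [
    [1,2,0.6,15,0],
    [1,0,0,30,0],
    [1,0,0,25,0],
    [1,0,0,15,0],
    [1,0,0,6,0],
    [1,0,0,2,0],
    [1,0,0,0,0],
    [1,0,0,0,0],
    [1,0,0,0,0],
    [1,0,0,0,0]
  ]
}}

```text
time: 49.5
ee_pos: [0.4349, 0.315, 0.2096]
eef_rot: [0.308, 0.951, 0.001, 0.001]
force: [-0.3, 0.3, -0.6]
grip_width: 0.0614
```

```bash
python3 - <<'E'
from h import *
plan(.4350,.3132,.196)
for n in("scene","top"):
    p,d=grab_frame(n);X=cloud(n,d);x,y=(int(v) for v in proj(n,[.435,.313,.16]))
    hsv=cv2.cvtColor(p,cv2.COLOR_RGB2HSV);bl=(abs(hsv[...,0].astype(int)-108)<12)&(hsv[...,1]>110)&(np.hypot(X[...,0]-.435,X[...,1]-.313)<.06)&(X[...,2]>.14)
    T=X[bl];print(n,len(T),T.min(0).round(4),T.max(0).round(4)) if bl.any() else 0
    cv2.imwrite(f"pics/{n}13.png",cv2.resize(p[max(0,y-30):y+30,x-40:x+40][:,:,::-1],(800,600),interpolation=cv2.INTER_CUBIC))
E
```

```text
t 49.50 pos [0.4349 0.315  0.2096] yaw 144.1 tilt [-0.0006  0.0015] w 0.0614 F [-0.3  0.3 -0.6] j7 -0.10
  total [-1.1 -1.4 13.6] rows 1 each [-1.1 -1.4 13.6]
scene 294 [0.4011 0.2889 0.149 ] [0.4639 0.3466 0.219 ]
top 29 [0.4025 0.2973 0.1807] [0.4294 0.3365 0.221 ]
```

View pics/scene13.png

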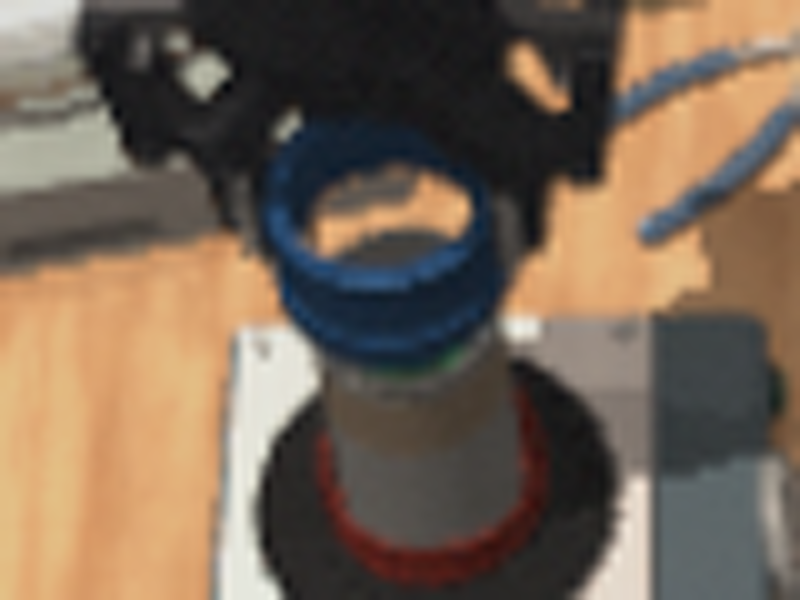

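Request:
{"api": "carry_out", "payload": {
  "increments": [
    [1,-1,-1.2,4,0],
    [1,0,0,4,0],
    [1,0,0,3,0],
    [1,0,0,2,0],
    [1,0,0,0,0],
    [1,0,0,0,0]
  ]
}}

```text
time: 50.1
ee_pos: [0.4345, 0.313, 0.1954]
eef_rot: [0.308, 0.951, -0.0, -0.0]
force: [-0.5, -1.0, -0.3]
grip_width: 0.0614
```

Request:
{"api": "carry_out", "payload": {
  "increments": [
    [1,0,0,2,0],
    [1,0,0,2,0],
    [1,0,0,0,0],
    [1,0,0,0,0]
  ]
}}

```text
time: 50.43
ee_pos: [0.4346, 0.313, 0.1915]
eef_rot: [0.308, 0.951, -0.0, -0.0]
force: [0.6, -0.3, -0.9]
grip_width: 0.0615
```

Request:
{"api": "carry_out", "payload": {
  "increments": [
    [1,0,0,2,0],
    [1,0,0,1,0],
    [1,0,0,0,0],
    [1,0,0,0,0]
  ]
}}

```text
time: 50.77
ee_pos: [0.4346, 0.313, 0.1885]
eef_rot: [0.308, 0.951, -0.0, -0.0]
force: [-0.3, 0.6, -0.6]
grip_width: 0.0611
```

Request:
{"api": "carry_out", "payload": {
  "increments": [
    [1,0,0,1.5,0],
    [1,0,0,1.5,0],
    [1,0,0,0,0],
    [1,0,0,0,0]
  ]
}}

```text
time: 51.1
ee_pos: [0.4346, 0.313, 0.1855]
eef_rot: [0.308, 0.951, -0.0, -0.0]
force: [-0.6, -0.4, -0.7]
grip_width: 0.0613
```

Request:
{"api": "carry_out", "payload": {
  "increments": [
    [1,0,0,1,0],
    [1,0,0,1,0],
    [1,0,0,0,0],
    [1,0,0,0,0]
  ]
}}

```text
time: 51.43
ee_pos: [0.4346, 0.3131, 0.1836]
eef_rot: [0.308, 0.951, 0.0, -0.0]
force: [-0.5, -0.0, -0.1]
grip_width: 0.0614
```

Request:
{"api": "carry_out", "payload": {
  "increments": [
    [1,0,0,1,0],
    [1,0,0,0,0],
    [1,0,0,0,0]
  ]
}}

```text
time: 51.68
ee_pos: [0.4346, 0.3132, 0.1827]
eef_rot: [0.308, 0.951, 0.0, 0.0]
force: [0.1, 0.4, -0.0]
grip_width: 0.0617
```

Request:
{"api": "carry_out", "payload": {
  "increments": [
    [1,0,0,1,0],
    [1,0,0,0,0],
    [1,0,0,0,0]
  ]
}}

```text
time: 51.93
ee_pos: [0.4349, 0.3135, 0.1823]
eef_rot: [0.308, 0.951, 0.001, 0.0]
force: [-1.0, -0.4, 5.6]
grip_width: 0.0615
```

Request:
{"api": "carry_out", "payload": {
  "increments": [
    [1,0,0,1,0],
    [1,0,0,0,0],
    [1,0,0,0,0]
  ]
}}

```text
time: 52.18
ee_pos: [0.435, 0.3137, 0.1821]
eef_rot: [0.308, 0.951, 0.001, 0.001]
force: [-1.6, -1.6, 12.5]
grip_width: 0.0615
```

Contact came at the expected home height (TCP 0.182). I'll release, retreat and check.

Request:
{"api": "carry_out", "payload": {
  "increments": [
    [1,0,0,-2,0],
    [0,0,0,0,0],
    [0,0,0,0,0],
    [0,0,0,0,0],
    [0,0,0,-10,0],
    [0,0,0,-25,0],
    [0,0,0,-38,0],
    [0,0,0,-38,0],
    [0,0,0,-20,0],
    [0,0,0,0,0]
  ]
}}

```text
time: 53.02
ee_pos: [0.4353, 0.3149, 0.3191]
eef_rot: [0.308, 0.951, 0.003, 0.002]
force: [-0.4, 1.1, -0.9]
grip_width: 0.0854
```

Request:
{"api": "carry_out", "payload": {
  "increments": [
    [0,-24,-28,0,0],
    [0,-24,-28,0,0],
    [0,-24,-28,0,0],
    [0,-24,-28,0,0],
    [0,-24,-28,0,0],
    [0,-24,-28,0,0],
    [0,-24,-28,0,0],
    [0,0,0,0,0],
    [0,0,0,0,0],
    [0,0,0,0,0]
  ]
}}

```text
time: 53.85
ee_pos: [0.4555, 0.0558, 0.3135]
eef_rot: [0.309, 0.951, 0.0, -0.0]
force: [-0.4, 1.3, 0.3]
grip_width: 0.0855
```

```bash
python3 - <<'E'
from h import *
plan(.4350,.3132,.196)
a=[]
for n in("scene","top"):
    p,d=grab_frame(n);X=cloud(n,d);x,y=(int(v) for v in proj(n,[.435,.313,.12]))
    near=np.hypot(X[...,0]-.435,X[...,1]-.313)<.06
    hsv=cv2.cvtColor(p,cv2.COLOR_RGB2HSV);bl=(abs(hsv[...,0].astype(int)-108)<12)&(hsv[...,1]>110)&near
    for a0,b0 in((.14,.162),(.165,.183),(.183,.197)):
        T=X[bl&(X[...,2]>a0)&(X[...,2]<b0)]
        if len(T):print(n,a0,len(T),((T.min(0)+T.max(0))/2).round(4),np.ptp(T,0).round(3),"z",T[:,2].min().round(3),T[:,2].max().round(3))
    # top-face tilt: fit plane through highest rim points
    T=X[bl&(X[...,2]>.183)&(X[...,2]<.2)];
    if len(T)>10:
        top=T[T[:,2]>np.percentile(T[:,2],40)];print(" rim z by quadrant",[top[(np.sign(top[:,0]-.435)==i)&(np.sign(top[:,1]-.313)==j),2].mean().round(4) for i in(-1,1) for j in(-1,1)])
    a.append(cv2.resize(p[max(0,y-30):y+30,x-30:x+30][:,:,::-1],(400,400),interpolation=cv2.INTER_CUBIC))
    cv2.imwrite(f"pics/full{n}14.png",p[:,:,::-1])
cv2.imwrite("pics/end.png",np.hstack(a))
E
```

```text
t 53.85 pos [0.4555 0.0558 0.3135] yaw 144.0 tilt [ 0.0003 -0.    ] w 0.0855 F [-0.4  1.3  0.3] j7 0.63
  total [167.7 196.3 117.6] rows 9 each [18.6 21.8 13.1]
scene 0.14 29 [0.4254 0.3169 0.1584] [0.045 0.054 0.007] z 0.155 0.162
scene 0.165 136 [0.4331 0.3156 0.1741] [0.058 0.056 0.018] z 0.165 0.183
scene 0.183 149 [0.4348 0.3142 0.1877] [0.063 0.06  0.009] z 0.183 0.192
 rim z by quadrant [np.float64(0.1889), np.float64(0.1892), np.float64(0.189), np.float64(0.1892)]
top 0.14 16 [0.4299 0.3037 0.1508] [0.051 0.05  0.021] z 0.14 0.161
top 0.165 55 [0.4334 0.3069 0.1737] [0.06  0.057 0.017] z 0.165 0.182
top 0.183 46 [0.4333 0.3086 0.1893] [0.056 0.058 0.012] z 0.183 0.196
 rim z by quadrant [np.float64(0.1921), np.float64(0.1922), np.float64(0.1899), np.float64(0.1882)]
```

View pics/end.png

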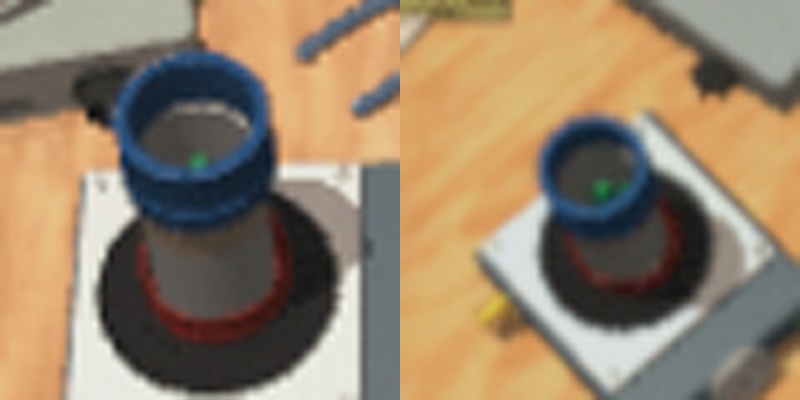

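View pics/fullscene14.png

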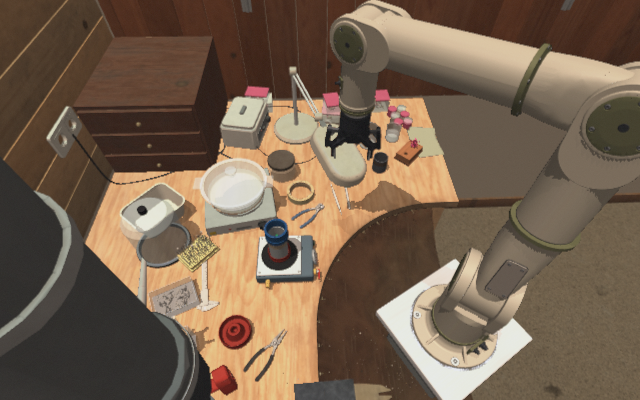

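The collar's rim is level at z 0.19 and concentric with the flask. The green tip is visible inside, and the short tree and short flask have not moved.

```bash
python3 -c "
from h import *
print(finish_job())"
```

```text
the job is handed in; nothing more can be done
None
```

I made up the casting flask on the mat in the order asked and handed the job in at about 54 s. The gripper is open and clear of everything. The hand-in reported no verdict.

- **Base:** I used the 66 mm sprue base, not the larger one of about 85 mm. It sits within about 2 mm of the mat centre.
- **Tree:** It stands upright in the dome hole. Its button met the dome at the expected height, and its top read 0.152 m as it should.
- **Flask:** It stands in the groove, with its lower end at about 0.062 m and its top at about 0.160 m.
- **Collar:** It met the flask at its home height. Its rim reads level at about 0.19 m, against the expected 0.190 m.
- **Left alone:** The short pink tree and the short flask were not touched and look unmoved in the last picture.

**Forces:** The largest force I read at the end of any move was about 20 N.

**Camera disagreement:** The two cameras differ by about 2–5 mm in y. I relied on the jaw positions, which lie between the two. The top view's last collar reading was also up to 5 mm off in y and sloped 2–4 mm in rim height. I put that down to few pixels, because the scene view and both pictures show the collar level and concentric.

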